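Hold a pair of lacquered resin eyes in the curing lamp

TASK

Set the two amber resin eyes, one at a time, stem down into the two pockets of the curing tray and leave the black eye where it is in the drying block. Then take the tray by its red grip, pass the loaded tongue level through the lamp's narrow window until the tray's front plate is up against the window frame, which pushes in the sprung plunger inside. The lamp only runs while the tray is held home, so finish still holding it there, level and with both eyes seated.

Things in the scene. Friction and masses are not known exactly. Their poses are not given: they have to be found in the camera images.
- eye_a: One of two identical amber resin eyes: black stem 8 mm in diameter, 7 mm long, foot chamfered, under an amber button 20 mm in diameter with straight sides from 7 to 12 mm above the stem's foot and a low dome with black pupil up to 16 mm. 12 g. Origin: centre of the stem's foot, z up the axis. Starts stem down in a hole of the drying block, the button's underside on the block's top.
- eye_b: The other amber resin eye, same size and origin; the two are interchangeable.
- eye_black: Odd eye of the same size and shape, all black, standing in the drying block too; it stays there.
- drying_block: Fixed light wooden block 150 x 42 x 18 mm (its x, y, z) with three holes 12 mm in diameter, 12 mm deep, in a row at x = -48, 0, +48 mm, where the three eyes stand in any order. Origin: centre of its underside, on the bench.
- tray: Loose hand tray, about 120 g, flat on the bench. Origin: on the underside below the middle of the front plate's forward face; x along the tongue, away from the grip; z up. Aluminium tongue x 0 to 86, y -18 to 18, z 0 to 10 mm, two pockets in its top (19 mm high with eyes). Black front plate x -4 to 0, 62 mm wide, 34 high. Black neck behind it 22 mm wide, 10 high, to x = -82, with a red grip.
- grip (a point): Middle of the tray's red grip: an upright block 16 mm thick (tray y), 44 mm long (tray x, -76 to -32 mm), 34 mm high from the tray's underside. This point: tray x = -54, z = 20 mm. Pinch it across its 16 mm from above.
- pocket0 (a point): Pocket nearer the front plate (tray x = 26 mm): round bore 12 mm in diameter, 8 mm deep, chamfered. The point is where a seated eye's stem foot comes to lie: on the bore's axis, 7 mm below the tongue's top, 3 mm above the tray's underside.
- pocket1 (a point): The other pocket, nearer the tongue's tip (tray x = 64 mm), otherwise the same; the pockets are 38 mm apart.
- curing_lamp: Fixed grey curing lamp, 148 mm deep with its window frame, 116 mm wide, 101 mm high over the fins on its roof; hollow, nothing inside to rest the tray on. Its x axis points into the lamp; the window is in its front, which faces -x. Origin: on the bench under the middle of the black window frame's front face.
- window (a point): Middle of the window's sill in the plane of the frame's front face, 30 mm above the bench; axes as the lamp's. Window 40 mm wide, 23 mm high: the loaded tongue has 2 mm on every side with its underside 2 mm above the sill. Throat 8 to 11 mm behind the frame's front; the frame flares 4 mm wider at sides and top, 2 mm at the bottom. Tray home: its origin 2 mm above this point, axes parallel.
- plunger (a joint): How far the lamp's interlock plunger is pushed in, m: 0 at rest, 0.008 with the tray home, end of travel 0.012. Its pad stands 78 mm behind the frame's front, so the tongue's tip meets it 8 mm before home. The spring pushes back with 2.5 N at first, 5 N at 8 mm, and would push a released tray out.

How it is judged:
On the way, in this order (a step that is already met when the one before it is completed fails the run):
1. a first amber eye is seated in a pocket of the tray and let go ((((distance between eye_a and pocket0 below 0.0035 m and angle between the z axis of eye_a and the z axis of tray, either way round below 0.15 rad) and contact force between the fingers and eye_a below 0.05 N) or ((distance between eye_a and pocket1 below 0.0035 m and angle between the z axis of eye_a and the z axis of tray, either way round below 0.15 rad) and contact force between the fingers and eye_a below 0.05 N) or ((distance between eye_b and pocket0 below 0.0035 m and angle between the z axis of eye_b and the z axis of tray, either way round below 0.15 rad) and contact force between the fingers and eye_b below 0.05 N) or ((distance between eye_b and pocket1 below 0.0035 m and angle between the z axis of eye_b and the z axis of tray, either way round below 0.15 rad) and contact force between the fingers and eye_b below 0.05 N))), for 0.2 s.
2. both amber eyes are seated, one in each pocket, and let go ((((distance between eye_a and pocket0 below 0.0035 m and angle between the z axis of eye_a and the z axis of tray, either way round below 0.15 rad) and (distance between eye_b and pocket1 below 0.0035 m and angle between the z axis of eye_b and the z axis of tray, either way round below 0.15 rad)) or ((distance between eye_a and pocket1 below 0.0035 m and angle between the z axis of eye_a and the z axis of tray, either way round below 0.15 rad) and (distance between eye_b and pocket0 below 0.0035 m and angle between the z axis of eye_b and the z axis of tray, either way round below 0.15 rad))) and contact force between the fingers and eye_a below 0.05 N and contact force between the fingers and eye_b below 0.05 N), for 0.2 s.
3. the tongue's end is through the window, level, with both eyes still seated ((((distance between eye_a and pocket0 below 0.0035 m and angle between the z axis of eye_a and the z axis of tray, either way round below 0.15 rad) and (distance between eye_b and pocket1 below 0.0035 m and angle between the z axis of eye_b and the z axis of tray, either way round below 0.15 rad)) or ((distance between eye_a and pocket1 below 0.0035 m and angle between the z axis of eye_a and the z axis of tray, either way round below 0.15 rad) and (distance between eye_b and pocket0 below 0.0035 m and angle between the z axis of eye_b and the z axis of tray, either way round below 0.15 rad))) and x of tray in the frame of window above -0.066 m and y of tray in the frame of window between -0.01 and 0.01 m and z of tray in the frame of window above -0.004 m and angle between tray's own z axis and vertical below 0.15 rad).
At the end, for the whole second after the job is handed in: Both amber eyes seated (3.5 mm, 0.15 rad); tray home in the window: plate within 3 mm of the frame, 4 mm sideways, 1 mm under to 5 mm over the sill, 0.08 rad in line, 0.07 rad level; plunger in over 5 mm; fingers on its grip (over 1 N, 40 mm); black eye standing in its block ((((distance between eye_a and pocket0 below 0.0035 m and angle between the z axis of eye_a and the z axis of tray, either way round below 0.15 rad) and (distance between eye_b and pocket1 below 0.0035 m and angle between the z axis of eye_b and the z axis of tray, either way round below 0.15 rad)) or ((distance between eye_a and pocket1 below 0.0035 m and angle between the z axis of eye_a and the z axis of tray, either way round below 0.15 rad) and (distance between eye_b and pocket0 below 0.0035 m and angle between the z axis of eye_b and the z axis of tray, either way round below 0.15 rad))) and x of tray in the frame of window above -0.003 m and y of tray in the frame of window between -0.004 and 0.004 m and z of tray in the frame of window between -0.001 and 0.005 m and angle between the x axis of tray and the x axis of curing_lamp, either way round below 0.08 rad and angle between tray's own z axis and vertical below 0.07 rad and value of joint plunger above 0.005 m and contact force between the fingers and tray above 1 N and distance between the grasp point and grip below 0.04 m and horizontal distance between eye_black and drying_block below 0.053 m and height (world z) of eye_black between 0.008 and 0.014 m); the arm keeps its last pose, push and grip.
It fails at once if the black eye is taken out of, or knocked from, its hole (distance of eye_black from where it was at the start of the episode above 0.008 m).
It also fails if it takes over 72 s, if anything falls off the work surface, if the arm or the gripper's body presses on something with over 40 N, if the wrist force passes 120 N, or if a joint passes its speed limit or range.

ROBOT

A 7-joint arm with a two-finger parallel gripper is mounted at the origin on a cart in front of the work surface, level with it; the furniture and walls round the work are solid. World frame = base frame: x ahead of the robot, y to its left, z up, the work surface at z = 0. Lengths are in m, angles in rad, forces in N, time in s.
With the tool pointing down it reaches from about 0.35 to 0.9 m from the base axis. Payload 19.9 kg.
Tool frame: the origin (TCP) lies at the very end of the fingers, on their centre line; the grasp point (between the pads) lies 19 mm behind it (bot.tcp_to_grasp is the distance from the TCP to the grasp point, in m); z points along the fingers, y is the line along which they close (so a half turn about z gives the same grasp; the last joint's range is limited). The gripper opens to 85 mm and grips with 20 to 120 N. Pads are 22 mm wide; open, the fingers measure 114 mm over their backs; the gripper's body (76 mm by 85 mm) begins 54 mm behind the grasp point. The pads swing forward as they close: fully open they stand 13 mm farther back than shut.
Start: joints at [1.169, 0.417, -0.01, 1.614, 0.005, 1.111, -0.053], TCP at [0.221, -0.585, 0.198] pointing down, gripper open.
Joint ranges: [-2.81, 2.81], [-0.39, 2.02], [-1.27, 1.25], [0.06, 2.57], [-1.19, 4.33], [0.19, 2], [-2.82, 2.82]. Speed limits (rad/s): [1.89, 1.89, 2.39, 2.39, 3.01, 3.01, 3.01].

INTERFACE

Orientations are given as a unit quaternion [w, x, y, z].
In Python, from workcell import bot, snapshot gives the robot as it stands.
- The arm moves only by the tool carry_out, never from a script. Its argument "rows" is a list that holds one entry, the list of rows, each a list of 7 numbers: the opening, from 0 (shut) to 1 (fully open), then the shift along the tool's x, y, z in m, then the turn, a rotation vector about the tool's x, y, z in degrees. A call has 1 to 12 rows; each row is the pose to reach, as a shift and turn from the pose commanded when the call began, along the tool's axes at that moment; what a row does not reach only later rows make up. A row lasts 1/12 s, in which the tool goes at most 41.7 mm and 7.16 degrees, less where a joint would pass 70% of its speed; a pose out of reach is approached as far as the arm can. A call with a gripper value outside its range is refused whole. The fingers move at their own pace and stop on an object; the grip force is fixed at half the most. Time passes only in rows, so rows that repeat a pose let the fingers close. It gives the time, the measured TCP pose, the force, the opening and the grip force at its end, in the units of the state.
- bot.state(): the state, without advancing time (a new reading comes with each control period).
- snapshot(name): name is "side" or "top"; returns a dict with "color" (400x640x3 uint8, red, green, blue), "intrinsics" (3x3 intrinsics, pixels), "rvec" (rotation vector, rad) and "tvec" (3), from world to camera coordinates, as OpenCV has them. Camera axes: x right, y down, z forward; pixel columns grow to the right and rows downward; lengths in m; the calibration is good to about 2 mm. A picture is of the moment at which its call begins. There is no depth.
- bot.finish_job(): hands the job in; it is judged then, once.
The state is a dict: "time": time; "joint_pos": joint angles; "joint_velocities": joint speeds; "effort": joint torques, N m; "position": TCP position; "orientation": TCP orientation; "force": force on the tool from outside, world axes, zero at the start; "torque": the same for the moment, N m; "grip_width": opening from 0.0 (shut) to 1.0 (fully open); "gripper_force": force on a finger pad.
Only numpy, scipy, OpenCV 4.12 (cv2) and the standard library are available. Lean on these libraries where they do the work, as an engineer would, in place of code of your own. Each camera call takes 0.05 s, during which the arm holds its last target. There are 200 camera calls.

## Working session

There is one attempt and no reset: what is moved stays moved. The work goes in short steps, Python scripts to look and compute and a tool call to move; the robot and the scene stay as the last step left them, time stands still between calls to the robot, and variables do not carry over. Pictures are saved under pics/ and viewed, at most 10 in all, crops included, and the job is handed in when it is done.

Besides the shell and the picture viewer there is one more tool, called after "Emit:" as a command line: name --argument value ..., lists and objects as JSON in quotes. carry_out: Moves the arm, as the interface text tells. Its arguments: {"type":"object","properties":{"rows":{"type":"array","items":{"type":"array","items":{"type":"array","items":{"type":"number"}}}}},"required":["rows"]}

```bash
mkdir -p pics; python3 - <<'E'
from workcell import bot, snapshot
import cv2
print(bot.state(), bot.tcp_to_grasp)
for n in("side","top"):
    s=snapshot(n); cv2.imwrite(f"pics/{n}0.png",s["color"][:,:,::-1])
    print(n,s["intrinsics"],s["rvec"],s["tvec"])
E
```

```text
{'time': 0.0, 'joint_pos': array([ 1.16851439,  0.41795051, -0.01031366,  1.61414937,  0.0046851 ,
        1.1107271 , -0.05301578]), 'joint_velocities': array([ 2.64967322e-04,  5.99716946e-04, -9.32110753e-04,  9.38588117e-04,
        7.90593509e-04,  1.37918987e-03, -3.01542358e-05]), 'effort': array([ 4.59738985e-04, -8.64445996e+01,  6.78809155e-01, -4.34907210e+01,
        1.89794489e-02,  7.42271222e-03,  9.40059704e-05]), 'position': array([ 0.22049078, -0.58440486,  0.19698532]), 'orientation': array([-5.87638155e-04,  9.83773848e-01,  1.79411957e-01, -1.44480002e-04]), 'force': array([-0.5919288 ,  0.31673094,  0.00505292]), 'torque': array([-0.03815401,  0.02992604,  0.07752512]), 'gripper_force': 0.0, 'grip_width': 0.9970996501070833} 0.0187
side [[375.07921129   0.         318.80226656]
 [  0.         375.07921129 198.46806314]
 [  0.           0.           1.        ]] [ 0.32143773 -2.5055664   1.57623837] [0.49346075 0.10130356 0.98743894]
top [[405.97037956   0.         318.40976672]
 [  0.         405.97037956 201.51972938]
 [  0.           0.           1.        ]] [ 2.1727311  -2.15575266  0.08909362] [-2.62971233e-05  5.37948049e-01  1.32864831e+00]
```

View pics/side0.png

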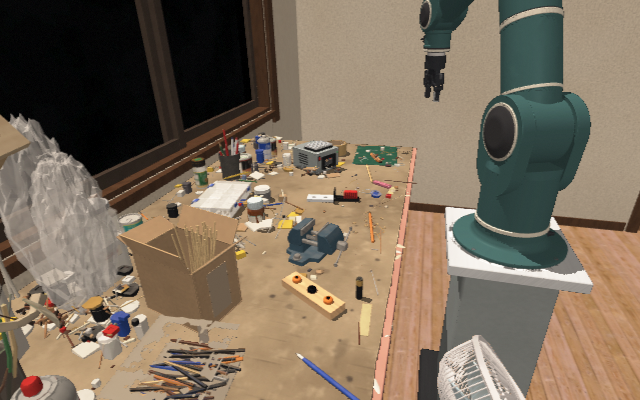

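View pics/top0.png

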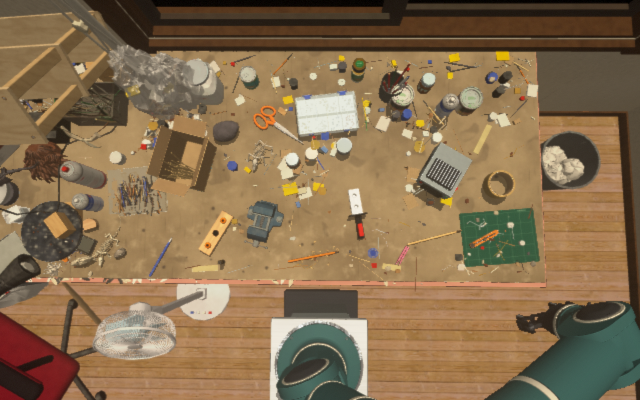

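Side view: block at about (313,292) with amber, black, amber; tray at (333,197); lamp at (316,155). Top view: block at (215,232) with amber eyes at both ends and black in the middle; tray tongue at (354,202), grip at (360,229); lamp at (445,168). A vise sits between them at (263,220). Next, zoomed crops.

```bash
cat > h.py <<'E'
import numpy as np, cv2
from scipy.optimize import least_squares
from scipy.spatial.transform import Rotation as R
from workcell import bot, snapshot
def proj(s,P): return cv2.projectPoints(np.atleast_2d(np.asarray(P,float)),s["rvec"],s["tvec"],s["intrinsics"],None)[0][:,0]
def ray(s,px,z):
    "world point on plane z seen at pixel"
    Rm=cv2.Rodrigues(s["rvec"])[0]; c=-Rm.T@s["tvec"]
    d=Rm.T@np.linalg.inv(s["intrinsics"])@np.array([px[0],px[1],1.]); return c+d*(z-c[2])/d[2]
def blobs(s,f,box,amin=4):
    x0,y0,x1,y1=box; im=s["color"][y0:y1,x0:x1].astype(int)
    n,_,st,c=cv2.connectedComponentsWithStats(f(im[...,0],im[...,1],im[...,2]).astype(np.uint8))
    return [(c[i]+[x0,y0],st[i,4]) for i in range(1,n) if st[i,4]>=amin]
amber=lambda r,g,b:(r>150)&(g<130)&(g>50)&(b<60)&(r-g>70)
red=lambda r,g,b:(r>110)&(g<60)&(b<60)
def crop(s,cx,cy,w,h,k): return cv2.resize(cv2.getRectSubPix(s["color"],(w,h),(cx,cy)),None,fx=k,fy=k,interpolation=cv2.INTER_CUBIC)[:,:,::-1]
E
python3 - <<'E'
from h import *
t=snapshot("top");s=snapshot("side")
g=lambda *a:crop(*a)
# 6 panels 266x300
P=[[(t,215,232),(t,356,212),(t,445,170)],[(s,313,294),(s,333,197),(s,318,157)]]
K=[[5,4,4],[3.8,4,4]]
rows=[]
for i in range(2):
    rows.append(np.hstack([cv2.resize(cv2.getRectSubPix(c["color"],(66,74),(x,y)),(264,296),interpolation=cv2.INTER_CUBIC) for c,x,y in P[i]]))
cv2.imwrite("pics/z1.png",np.vstack(rows)[:,:,::-1])
for c,z,b1,b2 in((t,.03,(190,205,240,260),(345,210,375,245)),(s,.03,(275,265,350,325),(335,180,365,205))):
    for p,a in blobs(c,amber,b1): print("amber",p,a,ray(c,p,.032))
    for p,a in blobs(c,red,b2): print("red",p,a,ray(c,p,.03))
E
```

```text
amber [222.71428571 220.57142857] 14 [0.47156482 0.32124658 0.032     ]
amber [207.53333333 245.46666667] 15 [0.38898205 0.36894922 0.032     ]
red [359.63829787 229.87234043] 47 [ 0.44451059 -0.13275953  0.03      ]
amber [297.21052632 279.73684211] 19 [0.46434046 0.3411672  0.032     ]
amber [328.57692308 300.84615385] 26 [0.38373808 0.38928258 0.032     ]
red [350.51282051 193.12820513] 39 [ 0.44004557 -0.11845927  0.03      ]
```

View pics/z1.png

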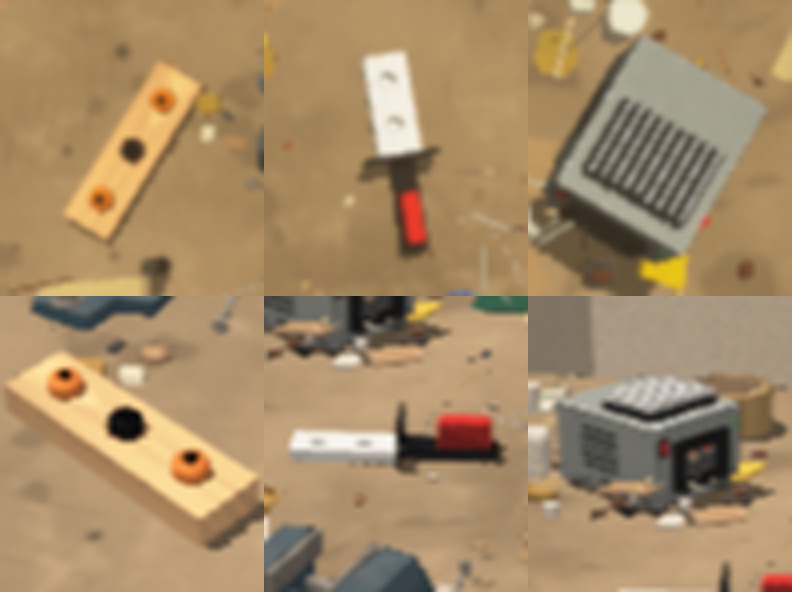

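Top panel: eyes sit at the block ends, and the tray tongue corners and pockets are clear. Side panel: the lamp's black frame faces right and toward the camera at about (344,160). Now I'll fit the eye and tray poses and zoom in on the lamp.

```bash
python3 - <<'E'
from h import *
t=snapshot("top");s=snapshot("side")
# eyes: joint fit, each view gets own px offset small prior
T=np.array([[222.7,220.6],[207.5,245.5]]);S=np.array([[297.2,279.7],[328.6,300.8]])
def f(p):
    P=np.array([[p[0]+.048*np.cos(p[2]),p[1]+.048*np.sin(p[2]),.022],[p[0]-.048*np.cos(p[2]),p[1]-.048*np.sin(p[2]),.022]])
    return np.r_[(proj(t,P)-T).ravel(),(proj(s,P)-S).ravel()]
r=least_squares(f,[.43,.345,-.5]);print("block",r.x,np.degrees(r.x[2]),r.fun.round(1))
x=r.x
for k in(.048,-.048):print("eye",x[0]+k*np.cos(x[2]),x[1]+k*np.sin(x[2]))
M=np.array([[86,18,10],[86,-18,10],[0,-18,10],[0,18,10],[64,0,10],[26,0,10],[-32,8,34],[-32,-8,34],[-76,-8,34],[-76,8,34]])/1e3
T2=np.array([[347.5,189.25],[358.5,188],[362.5,213],[351.25,214.5],[354,194.5],[356,205.5],[357,223.25],[361.25,222.5],[363.5,235],[359,236.25]])
S2=np.array([[313.5,196.5],[325,196.75]])
def W(p,M): 
    c,n=np.cos(p[2]),np.sin(p[2]); return np.c_[p[0]+c*M[:,0]-n*M[:,1],p[1]+n*M[:,0]+c*M[:,1],M[:,2]]
f=lambda p:np.r_[(proj(t,W(p,M))-T2).ravel(),1.5*(proj(s,W(p,M[4:6]))-S2).ravel()]
r=least_squares(f,[.5,-.13,.14]);print("tray",r.x,np.degrees(r.x[2]),r.fun.round(1))
for n,q in(("grip",-.054),("p0",.026),("p1",.064)):print(n,W(r.x,np.array([[q,0,0]])))
a=cv2.resize(cv2.getRectSubPix(t["color"],(66,66),(445,170)),(396,396),interpolation=cv2.INTER_CUBIC)
b=cv2.resize(cv2.getRectSubPix(s["color"],(66,66),(318,157)),(396,396),interpolation=cv2.INTER_CUBIC)
cv2.imwrite("pics/lamp.png",np.hstack([a,b])[:,:,::-1])
E
```

```text
block [ 0.4289365   0.35070119 -0.53441625] -30.619795595037317 [-0.7  0.5 -1.   0.3 -0.2 -0.8 -0.1 -1. ]
eye 0.4702436720098617 0.32625292423747676
eye 0.387629326152084 0.37514944618425206
tray [ 0.49942974 -0.12532574  0.16248974] 9.309976411324023 [ 0.   0.2 -0.5 -0.2 -0.3 -0.2  0.4 -0.  -0.2  0.5 -0.4  0.5 -0.3 -0.1
  0.2 -0.1  0.1  0.6 -0.2  0.1 -0.4 -1.1 -0.2 -1.1]
grip [[ 0.44614105 -0.13406163  0.        ]]
p0 [[ 0.52508725 -0.12111958  0.        ]]
p1 [[ 0.5625867 -0.1149721  0.       ]]
```

View pics/lamp.png

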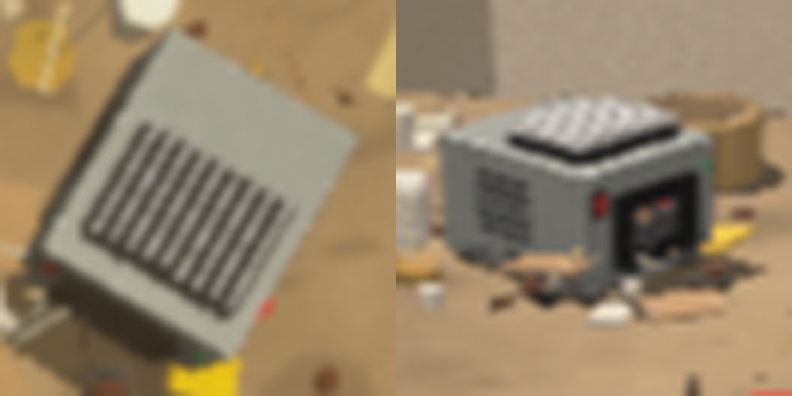

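The lamp roof corners are clear in the top panel. In the side panel the front-near edge is at u=192 and the black frame spans u=216–301.

```bash
cat > lamp.py <<'E'
from h import *
t=snapshot("top");s=snapshot("side")
u=lambda a,c:(np.array(a,float)-197.5)/6+c
T=u([[175,30],[358,135],[237,355],[45,240]],(445,170))
S=u([[192,172],[314,133],[47,140]],(318,157))
F=u([[216,195],[301,173]],(318,157)) # frame outer top corners
def pts(p):
    x,y,a,h,df,w,fz=p; c,n=np.cos(a),np.sin(a)
    B=np.array([[.148,.058,h],[.148,-.058,h],[df,-.058,h],[df,.058,h],[df,.058,h],[df,-.058,h],[.148,.058,h],[0,w,fz],[0,-w,fz]])
    return np.c_[x+c*B[:,0]-n*B[:,1],y+n*B[:,0]+c*B[:,1],B[:,2]]
def f(p):
    W=pts(p); return np.r_[(proj(t,W[:4])-T).ravel(),(proj(s,W[4:])-np.r_[S,F]).ravel(),(p[3]-.092)/.004,(p[4]-.01)/.004]
r=least_squares(f,[.6,-.4,-.48,.092,.008,.035,.07]);print(r.x.round(4),np.degrees(r.x[2]),r.fun.round(1))
x,y,a=r.x[:3]
for d in(0,-.054,-.1,-.154):print(d,x+d*np.cos(a),y+d*np.sin(a))
E
python3 lamp.py
```

```text
[ 0.5716 -0.3642 -0.5327  0.085   0.0108  0.0372  0.0666] -30.52215712389903 [-0.5 -0.3  0.6  0.4 -0.2  0.2  0.   0.8 -1.3  0.3  0.  -0.3 -1.3 -1.8
  0.8  0.5  0.5 -0.6 -1.7  0.2]
0 0.5715912713209799 -0.3641612081455473
-0.054 0.5250738988552112 -0.3367361455406791
-0.1 0.4854479889769637 -0.31337405517356914
-0.154 0.4389306165111949 -0.285948992568701
```

Emit:
carry_out --rows '[[[0.6,0,0,-0.03,0,0,0],[0.6,0,0,-0.06,0,0,0]]]'

```text
time: 0.57
position: [0.2203, -0.5839, 0.257]
orientation: [-0.002, 0.984, 0.179, -0.0]
force: [-0.2, -0.1, 1.3]
grip_width: 0.75
gripper_force: 0.0
```

Emit:
carry_out --rows '[[[0.6,0.351,-0.278,0,0,0,-64],[0.6,0.351,-0.278,0,0,0,-64],[0.6,0.351,-0.278,0,0,0,-64],[0.6,0.351,-0.278,0,0,0,-64],[0.6,0.351,-0.278,0,0,0,-64],[0.6,0.351,-0.278,0,0,0,-64],[0.6,0.351,-0.278,0,0,0,-64],[0.6,0.351,-0.278,0,0,0,-64],[0.6,0.351,-0.278,0,0,0,-64],[0.6,0.351,-0.278,0,0,0,-64],[0.6,0.351,-0.278,0,0,0,-64]]]'

```text
time: 1.48
position: [0.4522, -0.1976, 0.258]
orientation: [0.0, 0.738, 0.675, 0.0]
force: [0.7, 0.5, 0.4]
grip_width: 0.601
gripper_force: 0.0
```

```bash
cat >> h.py <<'E'
def mv(xyz,yaw,st=None):
    "shift and turn (tool axes) from present pose to tool-down pose, tool x at yaw deg"
    st=st or bot.state(); q=st["orientation"]; A=R.from_quat([q[1],q[2],q[3],q[0]])
    B=R.from_euler("z",yaw,degrees=True)*R.from_euler("x",180,degrees=True)
    print("at",st["position"].round(4),"yaw",round(np.degrees(np.arctan2(A.as_matrix()[1,0],A.as_matrix()[0,0])),1),"F",st["force"].round(1),"w",round(st["grip_width"],3))
    print("shift",A.inv().apply(np.array(xyz)-st["position"]).round(4),"turn",np.degrees((A.inv()*B).as_rotvec()).round(1))
E
python3 -c "
from h import *
mv([.470,.326,.15],149.4)"
```

```text
at [ 0.4522 -0.1976  0.258 ] yaw 84.8 F [0.7 0.5 0.4] w 0.601
shift [ 0.523  -0.0294  0.1079] turn [  0.    0.  -64.6]
```

Emit:
carry_out --rows '[[[0.6,0.523,-0.029,0.05,0,0,-64.6],[0.6,0.523,-0.029,0.05,0,0,-64.6],[0.6,0.523,-0.029,0.05,0,0,-64.6],[0.6,0.523,-0.029,0.05,0,0,-64.6],[0.6,0.523,-0.029,0.05,0,0,-64.6],[0.6,0.523,-0.029,0.05,0,0,-64.6],[0.6,0.523,-0.029,0.05,0,0,-64.6],[0.6,0.523,-0.029,0.108,0,0,-64.6],[0.6,0.523,-0.029,0.108,0,0,-64.6],[0.6,0.523,-0.029,0.108,0,0,-64.6],[0.6,0.523,-0.029,0.108,0,0,-64.6],[0.6,0.523,-0.029,0.108,0,0,-64.6]]]'

```text
time: 2.48
position: [0.4691, 0.288, 0.1614]
orientation: [0.0, 0.265, 0.964, 0.0]
force: [1.2, -0.5, 0.4]
grip_width: 0.601
gripper_force: 0.0
```

```bash
python3 -c "
from h import *
mv([.470,.326,.06],149.4)"
```

```text
at [0.4691 0.288  0.1614] yaw 149.2 F [ 1.2 -0.5  0.4] w 0.601
shift [0.0187 0.0331 0.1014] turn [ 0.   0.  -0.2]
```

Emit:
carry_out --rows '[[[0.5,0,0,0,0,0,0],[0.5,0,0,0,0,0,0]]]'

```text
time: 2.65
position: [0.4678, 0.2886, 0.1612]
orientation: [-0.001, 0.263, 0.965, 0.0]
force: [-0.1, -0.9, 0.4]
grip_width: 0.502
gripper_force: 0.0
```

```bash
python3 -c "
from h import *
mv([.470,.326,.05],149.4)"
```

```text
at [0.4678 0.2886 0.1612] yaw 149.5 F [-0.1 -0.9  0.4] w 0.502
shift [0.0168 0.0334 0.1112] turn [-0.  -0.1  0.1]
```

Emit:
carry_out --rows '[[[0.5,0.017,0.033,0.03,0,0,0],[0.5,0.017,0.033,0.06,0,0,0],[0.5,0.017,0.033,0.09,0,0,0],[0.5,0.017,0.033,0.111,0,0,0],[0.5,0.017,0.033,0.111,0,0,0]]]'

```text
time: 3.07
position: [0.4704, 0.3207, 0.0478]
orientation: [-0.002, 0.266, 0.964, -0.002]
force: [-0.5, -0.9, -1.1]
grip_width: 0.504
gripper_force: 0.0
```

```bash
python3 -c "
from h import *
t=snapshot('top');s=snapshot('side')
mv([.470,.326,.0185],149.4)
p=bot.state()['position']; print(proj(s,p),proj(t,p), proj(s,[.4702,.3263,.022]))
a=cv2.resize(cv2.getRectSubPix(s['color'],(80,100),(305,275)),(400,500),interpolation=cv2.INTER_CUBIC)
b=cv2.resize(cv2.getRectSubPix(t['color'],(80,100),(220,230)),(400,500),interpolation=cv2.INTER_CUBIC)
cv2.imwrite('pics/e1.png',np.hstack([a,b])[:,:,::-1])"
```

```text
at [0.472  0.3226 0.0519] yaw 149.2 F [0.1 0.5 0.6] w 0.501
shift [0.0035 0.0019 0.0334] turn [-0.   0.  -0.2]
[[296.13052482 266.4253011 ]] [[220.80090689 220.13676887]] [[297.04289339 278.89943511]]
```

View pics/e1.png

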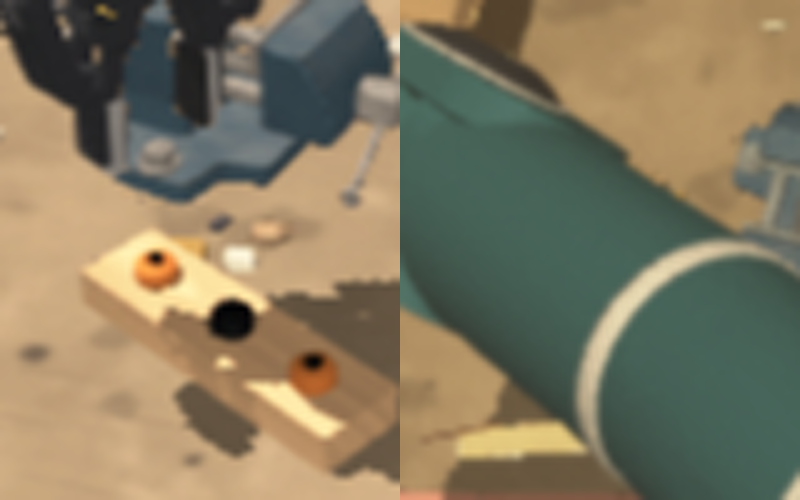

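Side view: the eye is at px (296.4,278.6) as predicted. The fingertip midpoint is at about (297,253.6), higher than the projected TCP (296,266). I'll check the geometry while descending partway.

Emit:
carry_out --rows '[[[0.5,0.0035,0.002,0.01,0,0,0],[0.5,0.0035,0.002,0.02,0,0,0],[0.5,0.0035,0.002,0.02,0,0,0],[0.5,0.0035,0.002,0.02,0,0,0]]]'

```text
time: 3.5
position: [0.4695, 0.3267, 0.0312]
orientation: [-0.0, 0.265, 0.964, -0.0]
force: [-0.6, -0.4, 1.3]
grip_width: 0.502
gripper_force: 0.0
```

```bash
python3 -c "
from h import *
s=snapshot('side')
mv([.470,.326,.0185],149.4)
p=bot.state()['position']; q=bot.state()['orientation'];A=R.from_quat([q[1],q[2],q[3],q[0]]).as_matrix()
Rm=cv2.Rodrigues(s['rvec'])[0];print('cam',-Rm.T@s['tvec'])
for z in(.05,.058,.065,.075,.085): print(z,ray(s,(297,253.6),z))
im=cv2.resize(cv2.getRectSubPix(s['color'],(80,80),(300,265)),(640,640),interpolation=cv2.INTER_CUBIC)[:,:,::-1].copy()
for o in(-.021,0,.021):
  for h,c in((0,(0,255,0)),(.0065,(255,0,255))):
    u=(proj(s,p+A[:,1]*o-A[:,2]*h)[0]-(300,265))*8+320; cv2.circle(im,tuple(int(v) for v in u),3,c,-1)
cv2.imwrite('pics/e2.png',im[20:620])"
```

```text
at [0.4696 0.3268 0.0314] yaw 149.3 F [-1.2  0.3  0.4] w 0.504
shift [-0.0008 -0.0005  0.0129] turn [ 0.   0.  -0.1]
cam [0.23712141 0.94557998 0.52768695]
0.05 [0.48667462 0.27302061 0.05      ]
0.058 [0.48249526 0.28428421 0.058     ]
0.065 [0.47883832 0.29413986 0.065     ]
0.075 [0.47361412 0.30821936 0.075     ]
0.085 [0.46838992 0.32229887 0.085     ]
```

View pics/e2.png

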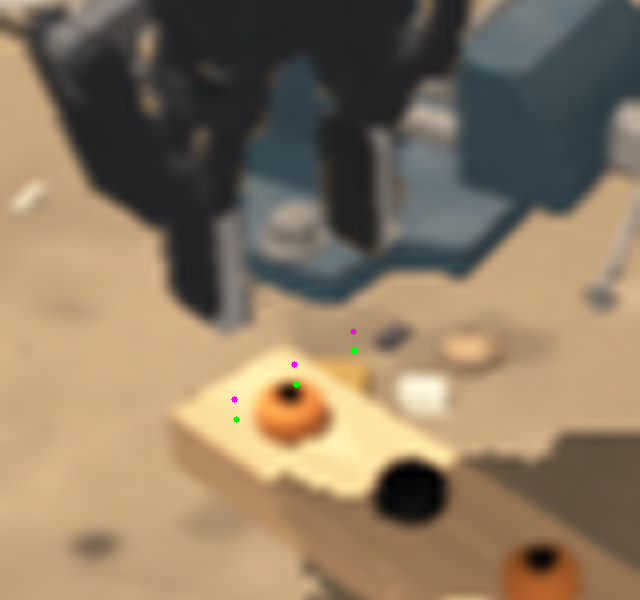

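Fingertips are at about panel (235,325) and (375,250), so their midpoint is roughly 10 px above the projection. I'll check the projection model against the start pictures.

```bash
python3 -c "
from h import *
s=snapshot('side');t=snapshot('top')
p=np.array([.2205,-.5844,.197]);y=np.array([.353,-.936,0])
P=np.array([p,p+.0425*y+[0,0,.013],p-.0425*y+[0,0,.013],p+[0,0,.054+.019]])
print(proj(s,P).round(1).tolist(),proj(t,P).round(1).tolist())
f=lambda p:np.r_[proj(t,p)[0]-[222.7,220.6],proj(s,p)[0]-[297.2,279.7]]
r=least_squares(f,[.47,.32,.02]);print(r.x,r.fun)
f=lambda p:np.r_[proj(t,p)[0]-[207.5,245.5],proj(s,p)[0]-[328.6,300.8]]
r=least_squares(f,[.38,.37,.02]);print(r.x,r.fun)
a=cv2.imread('pics/side0.png')[50:125,395:470];b=cv2.imread('pics/top0.png')[285:360,500:575]
im=np.hstack([cv2.resize(v,(400,400),interpolation=cv2.INTER_CUBIC) for v in(a,b)]);cv2.imwrite('pics/e3.png',im)"
```

```text
[[429.5, 110.7], [426.0, 105.1], [433.8, 109.7], [431.5, 91.6]] [[525.2, 309.1], [541.7, 304.6], [513.3, 315.2], [538.8, 313.7]]
[0.47112043 0.32442719 0.01832472] [ 0.08195503  0.30291763 -0.2029206  -0.01621346]
[0.38816616 0.3730542  0.01763789] [ 0.03316701  0.1569629  -0.09656517 -0.00440517]
```

View pics/e3.png

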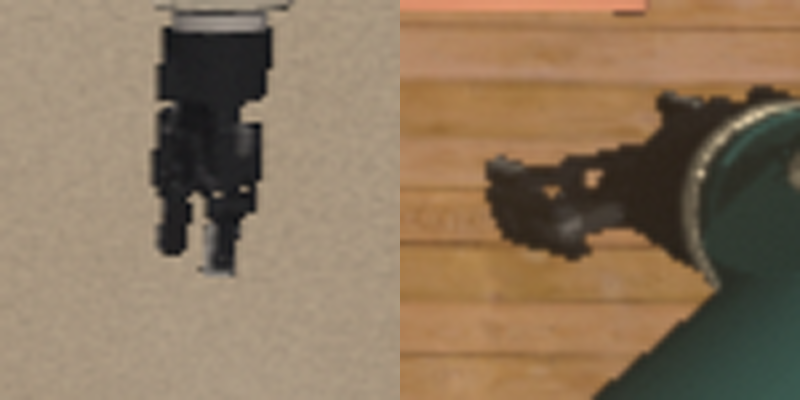

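The tips in the start pictures also appear higher than projected (side about 8 px). A shut-finger test will settle it: I'll close above the eye and difference the pictures numerically.

```bash
python3 -c "
from h import *
cv2.imwrite('pics/open.png',snapshot('side')['color'])"
```

Emit:
carry_out --rows '[[[0.0,0,0,-0.002,0,0,0],[0.0,0,0,-0.002,0,0,0],[0.0,0,0,-0.002,0,0,0],[0.0,0,0,-0.002,0,0,0],[0.0,0,0,-0.002,0,0,0],[0.0,0,0,-0.002,0,0,0]]]'

```text
time: 4.2
position: [0.4695, 0.3269, 0.0331]
orientation: [-0.0, 0.265, 0.964, 0.0]
force: [-0.8, -0.4, 0.1]
grip_width: -0.002
gripper_force: 0.0
```

```bash
python3 -c "
from h import *
s=snapshot('side'); o=cv2.imread('pics/open.png')
d=np.abs(o.astype(int)-s['color']).max(2)>35
p=bot.state()['position'];print(p,bot.state()['grip_width'],proj(s,p))
for c in range(278,316,2):
  dark=s['color'][:,c].max(1)
  r=np.where(d[200:290,c])[0]; print(c,(r.max()+200) if len(r) else None, 'dark rows',[int(v) for v in dark[250:276]])
"
```

```text
[0.46945357 0.32685474 0.03312874] -0.005494822594938882 [[297.03765631 274.91783433]]
278 255 dark rows [193, 193, 191, 193, 200, 198, 197, 198, 204, 208, 209, 210, 208, 207, 210, 212, 211, 211, 211, 209, 209, 209, 209, 209, 207, 207]
280 261 dark rows [196, 198, 198, 195, 202, 200, 201, 203, 204, 207, 207, 208, 208, 208, 208, 208, 211, 210, 212, 211, 211, 209, 210, 211, 209, 207]
282 265 dark rows [197, 201, 203, 197, 201, 203, 204, 205, 204, 204, 206, 207, 207, 205, 204, 208, 207, 210, 212, 209, 209, 207, 208, 209, 210, 207]
284 267 dark rows [169, 198, 200, 195, 197, 200, 204, 207, 204, 204, 207, 207, 204, 204, 203, 204, 207, 210, 210, 211, 209, 208, 208, 206, 208, 206]
286 268 dark rows [43, 128, 128, 195, 194, 198, 201, 200, 198, 199, 204, 205, 204, 206, 205, 206, 207, 209, 210, 211, 211, 206, 207, 207, 207, 209]
288 269 dark rows [38, 39, 73, 93, 143, 170, 172, 197, 150, 141, 126, 130, 205, 205, 207, 207, 206, 207, 210, 211, 208, 207, 208, 205, 208, 239]
290 268 dark rows [39, 36, 39, 39, 38, 41, 43, 41, 38, 42, 78, 75, 143, 204, 204, 207, 207, 207, 207, 208, 207, 206, 204, 20
[... 1025 characters left out ...]
, 124, 123, 118, 116, 116, 118, 118, 115, 103, 77, 72, 71, 73, 183, 202, 183, 177, 173, 172, 172, 181, 192, 208, 187, 161]
308 286 dark rows [122, 124, 124, 123, 118, 118, 118, 113, 91, 67, 70, 72, 122, 195, 197, 196, 189, 181, 175, 128, 89, 95, 195, 197, 194, 189]
310 285 dark rows [120, 120, 124, 123, 119, 119, 120, 118, 77, 74, 73, 75, 193, 193, 193, 195, 193, 191, 145, 101, 77, 159, 183, 182, 183, 224]
312 285 dark rows [120, 119, 121, 123, 121, 124, 124, 124, 92, 79, 77, 79, 193, 193, 193, 195, 196, 197, 195, 166, 175, 175, 174, 175, 187, 251]
314 285 dark rows [121, 120, 120, 118, 123, 126, 129, 128, 101, 80, 78, 80, 195, 196, 196, 196, 196, 198, 196, 182, 174, 174, 174, 174, 179, 250]
```

Shut tips end at row 265, against a projected 275, so the offset is about 10 px. I'll reopen and descend, watching the force.

Emit:
carry_out --rows '[[[0.5,0,0,0,0,0,0],[0.5,0,0,0,0,0,0],[0.5,0,0,0,0,0,0],[0.5,0,0,0.004,0,0,0],[0.5,0,0,0.008,0,0,0],[0.5,0,0,0.011,0,0,0],[0.5,0,0,0.014,0,0,0],[0.5,0,0,0.014,0,0,0]]]'

```text
time: 4.92
position: [0.4691, 0.3266, 0.0184]
orientation: [-0.0, 0.265, 0.964, -0.0]
force: [-0.9, 0.1, -0.1]
grip_width: 0.498
gripper_force: 0.0
```

```bash
python3 -c "
from h import *
mv([.4705,.3255,.0185],149.4)
s=snapshot('side');print([(p.round(1),a) for p,a in blobs(s,amber,(275,265,350,325))])"
```

```text
at [0.4691 0.3266 0.0184] yaw 149.3 F [-0.9  0.1 -0.1] w 0.498
shift [-0.0018 -0.0003 -0.0001] turn [-0.  -0.  -0.1]
[(array([296. , 277.6]), np.int32(5)), (array([297.2, 280.9]), np.int32(15)), (array([327.7, 301.3]), np.int32(34))]
```

Emit:
carry_out --rows '[[[0.1,0,0,0,0,0,0],[0.1,0,0,0,0,0,0],[0.1,0,0,0,0,0,0],[0.1,0,0,0,0,0,0],[0.1,0,0,0,0,0,0]]]'

```text
time: 5.38
position: [0.4695, 0.3269, 0.0192]
orientation: [0.0, 0.265, 0.964, 0.0]
force: [-0.9, 0.9, -0.2]
grip_width: 0.098
gripper_force: 0.0
```

Emit:
carry_out --rows '[[[0.5,0,0,0,0,0,0],[0.5,0,0,0,0,0,0],[0.5,0,0,0,0,0,0],[0.5,0,0,0.004,0,0,0],[0.5,0,0,0.008,0,0,0],[0.5,0,0,0.01,0,0,0],[0.5,0,0,0.012,0,0,0],[0.5,0,0,0.012,0,0,0]]]'

```text
time: 6.05
position: [0.4692, 0.3267, 0.0066]
orientation: [-0.0, 0.265, 0.964, -0.0]
force: [0.4, 0.0, -0.0]
grip_width: 0.497
gripper_force: 0.0
```

Emit:
carry_out --rows '[[[0.5,0,0,0.002,0,0,0],[0.5,0,0,0.004,0,0,0],[0.5,0,0,0.004,0,0,0]]]'

```text
time: 6.3
position: [0.4693, 0.3268, 0.0028]
orientation: [-0.0, 0.265, 0.964, -0.0]
force: [-0.6, 0.6, 0.1]
grip_width: 0.5
gripper_force: 0.0
```

Emit:
carry_out --rows '[[[0.5,0,0,0.002,0,0,0],[0.5,0,0,0.004,0,0,0],[0.5,0,0,0.004,0,0,0]]]'

```text
time: 6.55
position: [0.4693, 0.3267, -0.0013]
orientation: [-0.0, 0.265, 0.964, -0.0]
force: [-0.6, 0.8, -0.2]
grip_width: 0.502
gripper_force: 0.0
```

```bash
python3 -c "
from h import *
s=snapshot('side')
mv([.4705,.3255,.0185],149.4)
p=bot.state()['position']; q=bot.state()['orientation'];A=R.from_quat([q[1],q[2],q[3],q[0]]).as_matrix()
im=cv2.resize(cv2.getRectSubPix(s['color'],(60,60),(300,275)),(600,600),interpolation=cv2.INTER_CUBIC)[:,:,::-1].copy()
cv2.imwrite('pics/e4.png',im)"
```

```text
at [ 0.4694  0.3268 -0.001 ] yaw 149.3 F [ 0.3 -0.8 -0.2] w 0.495
shift [-0.0017 -0.0006 -0.0195] turn [-0.  -0.  -0.1]
```

View pics/e4.png

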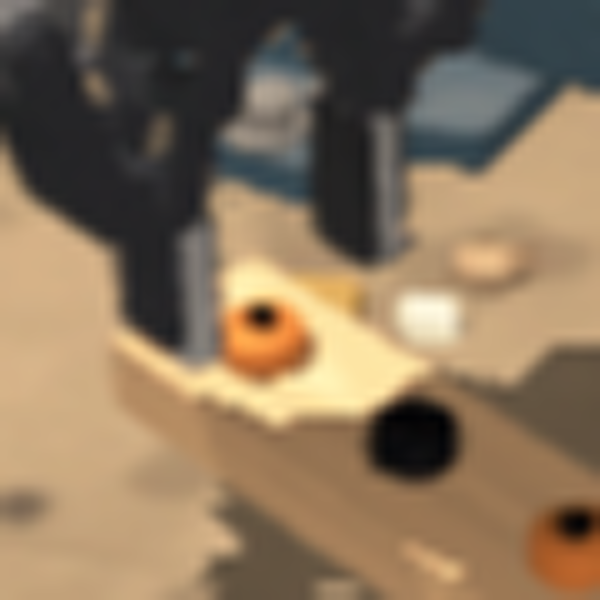

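The tips now hover just above the block top at panel (195,360) and (385,255), with the eye at (265,340). The reported TCP is therefore biased against the scene. I'll solve for the bias from all the tip observations.

```bash
python3 -c "
from h import *
s=snapshot('side');t=snapshot('top')
O=[([.472,.3226,.0519],(297,253.6),.0065),([.4696,.3268,.0314],(298.1,263.1),.0065),([.4694,.3268,-.001],(299,275.5),.0065),([.2205,-.5844,.197],(431.8,99.2),.013),([.4695,.3269,.0331],(299,265),0)]
f=lambda d:np.concatenate([proj(s,np.array(p)+d+[0,0,r])[0]-u for p,u,r in O])
r=least_squares(f,[0,0,0.]);print(r.x,r.fun.round(1));J=r.jac;print(np.sqrt(np.diag(np.linalg.inv(J.T@J))))
y=np.array([.353,-.936,0])
for d in(r.x,[0,0,.025]):
  print(proj(t,np.array([.2205,-.5844,.21])+d+.0425*y),proj(t,np.array([.2205,-.5844,.21])+d-.0425*y))
for b in ([0,0,0],):
  g=lambda z:np.concatenate([proj(s,np.array(p)+[0,0,z[0]+r])[0]-u for p,u,r in O]); q=least_squares(g,[0.]);print(q.x,q.fun.round(1))
"
```

```text
[-0.00620045  0.00503577  0.03068571] [ 0.3 -0.1  0.1 -0.1  0.   0.1  0.5  0.4 -0.7 -0.1]
[0.00209949 0.00558852 0.00400498]
[[545.90980708 308.63246027]] [[516.80826219 319.60775879]]
[[546.53533288 305.98957068]] [[517.59737372 316.89951295]]
[0.02632492] [-1.7 -0.  -1.8 -0.2 -1.9 -0.1 -1.3  1.3 -2.6 -0.2]
```

The fit gives a consistent bias of true = reported + (-6, +5, +30) mm. I'll correct along tool x and descend by contact.

Emit:
carry_out --rows '[[[0.5,-0.008,0,0,0,0,0],[0.5,-0.008,0,0.003,0,0,0],[0.5,-0.008,0,0.006,0,0,0],[0.5,-0.008,0,0.008,0,0,0],[0.5,-0.008,0,0.01,0,0,0],[0.5,-0.008,0,0.011,0,0,0],[0.5,-0.008,0,0.011,0,0,0]]]'

```text
time: 7.28
position: [0.4761, 0.3228, -0.0122]
orientation: [-0.0, 0.265, 0.964, -0.0]
force: [-1.3, -0.1, -0.3]
grip_width: 0.503
gripper_force: 0.0
```

Emit:
carry_out --rows '[[[0.33,0,0,0,0,0,0],[0.1,0,0,0,0,0,0],[0.1,0,0,0,0,0,0],[0.1,0,0,0,0,0,0],[0.1,0,0,0,0,0,0],[0.1,0,0,0,0,0,0]]]'

```text
time: 7.78
position: [0.4765, 0.323, -0.011]
orientation: [0.0, 0.265, 0.964, 0.0]
force: [-4.8, -4.4, 16.3]
grip_width: 0.156
gripper_force: 88.3
```

It gripped on the dome (width 13 mm). I'll open, lower 4 mm and close again.

Emit:
carry_out --rows '[[[0.5,0,0,0,0,0,0],[0.5,0,0,0,0,0,0],[0.5,0,0,0,0,0,0],[0.4,0,0,0.002,0,0,0],[0.4,0,0,0.004,0,0,0],[0.4,0,0,0.004,0,0,0]]]'

```text
time: 8.28
position: [0.4762, 0.3227, -0.0163]
orientation: [-0.0, 0.265, 0.964, -0.0]
force: [0.4, 0.4, 0.8]
grip_width: 0.4
gripper_force: 0.0
```

Emit:
carry_out --rows '[[[0.1,0,0,0,0,0,0],[0.1,0,0,0,0,0,0],[0.1,0,0,0,0,0,0],[0.1,0,0,0,0,0,0],[0.1,0,0,0,0,0,0]]]'

```text
time: 8.7
position: [0.4768, 0.3233, -0.0152]
orientation: [0.0, 0.265, 0.964, 0.001]
force: [-0.5, -0.5, 11.1]
grip_width: 0.185
gripper_force: 59.7
```

Emit:
carry_out --rows '[[[0.4,0,0,0,0,0,0],[0.4,0,0,0,0,0,0],[0.4,0,0,0.002,0,0,0],[0.4,0,0,0.003,0,0,0],[0.4,0,0,0.003,0,0,0]]]'

```text
time: 9.12
position: [0.4765, 0.3229, -0.0168]
orientation: [0.001, 0.265, 0.964, -0.0]
force: [-13.9, -12.8, 50.2]
grip_width: 0.397
gripper_force: 25.2
```

Emit:
carry_out --rows '[[[0.1,0,0,0,0,0,0],[0.1,0,0,0,0,0,0],[0.1,0,0,0,0,0,0],[0.1,0,0,0,0,0,0],[0.1,0,0,0,0,0,0]]]'

```text
time: 9.53
position: [0.4779, 0.3241, -0.0155]
orientation: [0.002, 0.265, 0.964, 0.001]
force: [-10.9, -10.9, 63.8]
grip_width: 0.197
gripper_force: 70.5
```

Emit:
carry_out --rows '[[[0.1,0,0,-0.004,0,0,0],[0.1,0,0,-0.008,0,0,0],[0.1,0,0,-0.014,0,0,0],[0.1,0,0,-0.02,0,0,0],[0.1,0,0,-0.03,0,0,0],[0.1,0,0,-0.04,0,0,0],[0.1,0,0,-0.04,0,0,0]]]'

```text
time: 10.12
position: [0.4771, 0.3235, 0.0233]
orientation: [0.001, 0.265, 0.964, 0.001]
force: [1.1, -0.1, 0.6]
grip_width: 0.19
gripper_force: 58.6
```

```bash
python3 -c "
from h import *
s=snapshot('side'); mv([.5626,-.115,.1],189.3); print(bot.state()['gripper_force'],[(p.round(1),a) for p,a in blobs(s,amber,(270,230,350,325),3)])
print(proj(s,[[.4702,.3263,.022],[.4702,.3263,.057],[.4702,.3263,.062]]))"
```

```text
at [0.477  0.3231 0.0223] yaw 149.3 F [-0.5  0.4 -0.8] w 0.187
shift [-0.2976 -0.3327 -0.0779] turn [  0.1   0.1 -40. ]
58.60248703393154 [(array([296.5, 265.1]), np.int32(19)), (array([327.7, 301.3]), np.int32(34))]
[[297.04289339 278.89943511]
 [296.2393333  265.56652078]
 [296.12205869 263.62066459]]
```

The eye is lifted (blob at 296.5,265.1). Carrying it to pocket1.

Emit:
carry_out --rows '[[[0.1,0,0,-0.04,0,0,0],[0.1,-0.01,-0.01,-0.078,0,0,0],[0.1,-0.305,-0.332,-0.078,0,0,-40],[0.1,-0.305,-0.332,-0.078,0,0,-40],[0.1,-0.305,-0.332,-0.078,0,0,-40],[0.1,-0.305,-0.332,-0.078,0,0,-40],[0.1,-0.305,-0.332,-0.078,0,0,-40],[0.1,-0.305,-0.332,-0.078,0,0,-40],[0.1,-0.305,-0.332,-0.078,0,0,-40],[0.1,-0.305,-0.332,-0.078,0,0,-40],[0.1,-0.305,-0.332,-0.078,0,0,-40],[0.1,-0.305,-0.332,-0.078,0,0,-40]]]'

```text
time: 11.17
position: [0.5622, -0.0897, 0.0989]
orientation: [-0.0, -0.081, 0.997, -0.0]
force: [1.4, 0.3, -0.6]
grip_width: 0.186
gripper_force: 58.8
```

```bash
python3 -c "
from h import *
mv([.5696,-.118,.03],189.3)"
```

```text
at [ 0.5622 -0.0897  0.0989] yaw -170.7 F [ 1.4  0.3 -0.6] w 0.186
shift [-0.0027 -0.0291  0.0689] turn [-0. -0. -0.]
```

Emit:
carry_out --rows '[[[0.1,-0.003,-0.029,0.02,0,0,0],[0.1,-0.003,-0.029,0.045,0,0,0],[0.1,-0.003,-0.029,0.069,0,0,0],[0.1,-0.003,-0.029,0.069,0,0,0],[0.1,-0.003,-0.029,0.069,0,0,0],[0.1,-0.003,-0.029,0.069,0,0,0]]]'

```text
time: 11.67
position: [0.5707, -0.1149, 0.0313]
orientation: [0.0, -0.081, 0.997, 0.0]
force: [0.4, -0.4, -0.8]
grip_width: 0.189
gripper_force: 58.7
```

```bash
cat >> h.py <<'E'
def eye_px(name,box,amin=3):
    s=snapshot(name); return s,blobs(s,amber,box,amin)
E
python3 -c "
from h import *
mv([.5696,-.118,.03],189.3)
for n,b in(('side',(290,160,350,215)),('top',(335,170,385,225))):
  s,B=eye_px(n,b); print(n,[(p.round(1),a) for p,a in B]); 
  for z in(.03+.0365,): print([ray(s,p,z) for p,a in B], proj(s,[[.5626,-.115,.0665],[.5626,-.115,.014]]))
t=snapshot('top');s=snapshot('side')
a=cv2.resize(cv2.getRectSubPix(s['color'],(66,66),(325,185)),(396,396),interpolation=cv2.INTER_CUBIC)
b=cv2.resize(cv2.getRectSubPix(t['color'],(66,66),(356,200)),(396,396),interpolation=cv2.INTER_CUBIC)
cv2.imwrite('pics/p1.png',np.hstack([a,b])[:,:,::-1])"
```

```text
at [ 0.5707 -0.1149  0.0313] yaw -170.7 F [ 0.4 -0.4 -0.8] w 0.189
shift [ 0.0016 -0.0029  0.0013] turn [-0.   0.1  0. ]
side []
[] [[312.72079331 179.73553968]
 [313.2181717  194.62160999]]
top []
[] [[355.07406887 192.99408698]
 [353.90307487 194.83626313]]
```

View pics/p1.png

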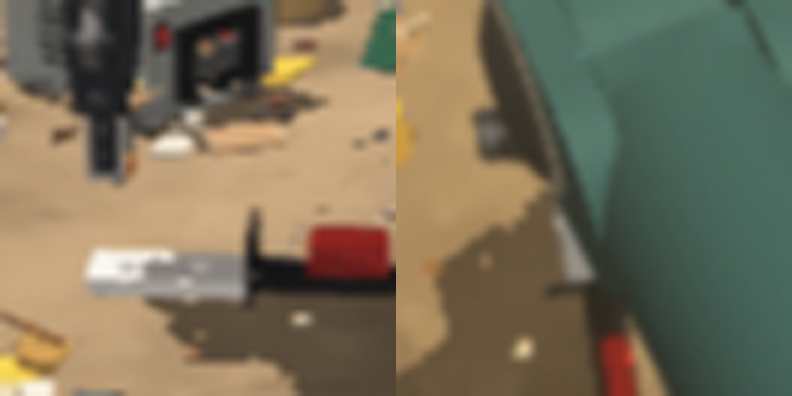

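Side view: the near finger's tip is at about px (310.1,182.3) with an amber edge showing on its right at (314.5,179). The shaded tongue is below, with pocket1 at panel (130,265). The arm hides the top view.

```bash
python3 -c "
from h import *
s=snapshot('side')
p=np.array([.5707,-.1149,.0313]);tx=np.array([-.987,-.16,0]);ty=np.array([-.16,.987,0])
for n,d in(('world',[-.0062,.005,.0325]),('none',[0,0,.0325])):
  for o in(.010,.018): print(n,o,proj(s,p+d+ty*o).round(1), 'xedges',proj(s,[p+d+ty*.01+tx*.011,p+d+ty*.01-tx*.011])[:,0].round(1))
print(proj(s,[[.5626,-.115,.0665],[.5596,-.115,.0665],[.5626,-.112,.0665],[.5626,-.115,.0695]]).round(2))
im=s['color']
for r in range(174,186): print(r,[tuple(int(v) for v in im[r,c]) for c in range(311,317)])
"
```

```text
world 0.01 [[311.3 182.3]] xedges [314.8 307.9]
world 0.018 [[311.  183.3]] xedges [314.8 307.9]
none 0.01 [[309.9 181.5]] xedges [313.3 306.5]
none 0.018 [[309.6 182.5]] xedges [313.3 306.5]
[[312.72 179.74]
 [313.62 179.81]
 [312.46 180.09]
 [312.69 178.87]]
174 [(34, 34, 36), (116, 112, 106), (98, 94, 90), (80, 72, 64), (66, 57, 48), (47, 41, 34)]
175 [(34, 33, 35), (116, 111, 106), (98, 94, 89), (117, 102, 86), (177, 149, 115), (138, 116, 89)]
176 [(35, 33, 36), (116, 112, 107), (98, 93, 89), (116, 102, 86), (178, 149, 115), (195, 162, 125)]
177 [(36, 35, 37), (116, 110, 105), (99, 94, 89), (117, 102, 86), (178, 149, 116), (194, 162, 124)]
178 [(35, 34, 37), (115, 110, 105), (112, 99, 87), (126, 98, 71), (179, 147, 111), (194, 161, 124)]
179 [(33, 32, 35), (93, 89, 86), (129, 104, 85), (144, 88, 52), (182, 144, 106), (194, 162, 123)]
180 [(35, 34, 36), (94, 90, 87), (116, 98, 84), (137, 84, 51), (183, 146, 109), (197, 165, 125)]
181 [(64, 62, 61), (120, 115, 109), (132, 115, 101), (159, 118, 82), (189, 154, 114), (197, 165, 125)]
182 [(136, 130, 123), (136, 130, 122), (169, 147, 123), (192, 162, 124), (197, 163, 124), (195, 161, 124)]
183 [(164, 137, 104), (123, 104, 80), (174, 147, 112), (194, 162, 123), (195, 162, 124), (192, 160, 121)]
184 [(193, 161, 123), (194, 162, 123), (193, 161, 122), (193, 162, 123), (192, 161, 122), (191, 160, 122)]
185 [(193, 162, 123), (195, 162, 124), (194, 162, 124), (195, 162, 123), (194, 162, 124), (194, 163, 124)]
```

The pad edges match the reported TCP, and the eye sits about 5 mm off-centre in the pads. I need about -3.5 mm in x, then to lower with force checks.

Emit:
carry_out --rows '[[[0.1,0.0036,-0.0005,0.015,0,0,0],[0.1,0.0036,-0.0005,0.03,0,0,0],[0.1,0.0036,-0.0005,0.04,0,0,0],[0.1,0.0036,-0.0005,0.044,0,0,0],[0.1,0.0036,-0.0005,0.047,0,0,0],[0.1,0.0036,-0.0005,0.048,0,0,0]]]'

```text
time: 12.42
position: [0.5666, -0.1163, -0.0182]
orientation: [-0.0, -0.081, 0.997, 0.0]
force: [0.1, -0.1, -0.4]
grip_width: 0.187
gripper_force: 58.7
```

Emit:
carry_out --rows '[[[0.1,0,0,0.001,0,0,0],[0.1,0,0,0.002,0,0,0],[0.1,0,0,0.003,0,0,0],[0.1,0,0,0.003,0,0,0]]]'

```text
time: 12.75
position: [0.5666, -0.1165, -0.0208]
orientation: [0.0, -0.081, 0.997, -0.0]
force: [0.1, 1.0, 0.0]
grip_width: 0.189
gripper_force: 58.7
```

Emit:
carry_out --rows '[[[0.1,0,0,0.001,0,0,0],[0.1,0,0,0.002,0,0,0],[0.1,0,0,0.002,0,0,0]]]'

```text
time: 13.0
position: [0.5666, -0.1166, -0.023]
orientation: [-0.0, -0.081, 0.997, -0.0]
force: [0.3, -0.8, -0.3]
grip_width: 0.189
gripper_force: 58.7
```

Emit:
carry_out --rows '[[[0.1,0,0,0.001,0,0,0],[0.1,0,0,0.002,0,0,0],[0.1,0,0,0.002,0,0,0]]]'

```text
time: 13.25
position: [0.5667, -0.1166, -0.0233]
orientation: [-0.0, -0.081, 0.997, -0.001]
force: [-13.8, -0.3, 34.9]
grip_width: 0.191
gripper_force: 77.7
```

```bash
python3 -c "
from h import *
s=snapshot('side');mv([.5626,-.115,0],189.3)
im=s['color']
for r in range(186,202): print(r,[tuple(int(v) for v in im[r,c]) for c in range(306,319,2)])
print(proj(s,[[.5626,-.115,.010],[.5626,-.115,.017]]))"
```

```text
at [ 0.5667 -0.1166 -0.0233] yaw -170.7 F [-13.2  -0.3  34.3] w 0.188
shift [ 0.0038  0.0022 -0.0233] turn [-0.1 -0.  -0. ]
186 [(127, 107, 84), (38, 38, 41), (44, 43, 45), (39, 39, 40), (33, 33, 35), (174, 145, 111), (203, 170, 129)]
187 [(143, 120, 93), (42, 40, 40), (37, 36, 36), (33, 32, 34), (36, 34, 35), (173, 144, 109), (202, 170, 130)]
188 [(190, 158, 119), (124, 111, 98), (30, 31, 32), (30, 31, 32), (119, 114, 109), (170, 142, 108), (203, 168, 128)]
189 [(195, 163, 124), (166, 147, 123), (36, 36, 39), (46, 45, 46), (120, 115, 110), (149, 128, 102), (203, 169, 129)]
190 [(200, 167, 128), (167, 147, 125), (35, 35, 37), (45, 44, 46), (119, 114, 109), (149, 128, 102), (202, 168, 127)]
191 [(200, 167, 128), (172, 151, 128), (44, 43, 45), (36, 37, 38), (119, 114, 109), (149, 128, 103), (200, 167, 128)]
192 [(202, 169, 129), (170, 150, 127), (45, 45, 46), (36, 36, 39), (119, 114, 108), (149, 126, 101), (199, 165, 126)]
193 [(202, 168, 128), (171, 151, 128), (45, 45, 46), (37, 36, 38), (119, 114, 110), (146, 125, 100), (194, 163, 124)]
194 [(202, 169, 128), (209, 196, 179), (46, 45,
[... 280 characters left out ...]
56), (140, 134, 129)]
197 [(203, 170, 130), (230, 224, 217), (111, 107, 103), (111, 106, 103), (129, 123, 117), (137, 128, 118), (196, 188, 180)]
198 [(215, 187, 152), (249, 246, 241), (136, 132, 126), (137, 131, 125), (137, 131, 125), (135, 131, 126), (136, 131, 126)]
199 [(189, 165, 136), (164, 159, 152), (164, 158, 152), (159, 153, 146), (158, 151, 145), (157, 151, 144), (158, 151, 146)]
200 [(187, 162, 134), (165, 158, 151), (164, 157, 151), (165, 158, 152), (165, 159, 152), (165, 158, 152), (165, 158, 152)]
201 [(191, 162, 130), (157, 146, 134), (149, 139, 128), (164, 156, 150), (163, 156, 150), (163, 156, 149), (163, 157, 150)]
[[313.25531532 195.7332836 ]
 [313.19024535 193.78580021]]
```

Contact came exactly at the seat height. Unloading and releasing.

Emit:
carry_out --rows '[[[0.1,0,0,-0.0015,0,0,0],[0.45,0,0,-0.0015,0,0,0],[0.45,0,0,-0.0015,0,0,0],[0.45,0,0,-0.0015,0,0,0],[0.45,0,0,-0.012,0,0,0],[0.45,0,0,-0.03,0,0,0],[0.5,0,0,-0.06,0,0,0],[0.5,0,0,-0.1,0,0,0],[0.5,0,0,-0.12,0,0,0]]]'

```text
time: 14.05
position: [0.5677, -0.1159, 0.0993]
orientation: [0.001, -0.081, 0.997, -0.0]
force: [-0.2, 0.5, 1.0]
grip_width: 0.501
gripper_force: 0.0
```

```bash
python3 -c "
from h import *
s,B=eye_px('side',(290,170,350,215)); print([(p.round(1),a) for p,a in B],proj(s,[.5626,-.115,.0145]))
im=s['color']
for r in range(189,200): print(r,[tuple(int(v) for v in im[r,c]) for c in range(308,320,1)])
mv([.3876,.3751,.10],149.4)"
```

```text
[(array([314. , 195.5]), np.int32(6))] [[313.2135214  194.48243085]]
189 [(191, 160, 121), (189, 160, 120), (192, 160, 122), (193, 160, 123), (194, 161, 123), (195, 162, 123), (195, 162, 122), (196, 163, 124), (195, 163, 124), (196, 164, 125), (198, 165, 126), (199, 166, 126)]
190 [(196, 163, 126), (196, 164, 126), (196, 165, 126), (197, 165, 127), (198, 165, 126), (197, 165, 127), (196, 165, 126), (197, 165, 126), (196, 165, 126), (198, 166, 126), (199, 165, 126), (199, 166, 126)]
191 [(202, 167, 129), (202, 167, 129), (199, 167, 128), (199, 167, 128), (199, 167, 128), (198, 167, 127), (196, 165, 126), (198, 165, 125), (198, 165, 126), (196, 164, 125), (197, 165, 126), (196, 164, 125)]
192 [(199, 167, 128), (201, 169, 129), (202, 169, 130), (200, 168, 129), (198, 166, 127), (195, 163, 125), (195, 162, 124), (195, 162, 123), (195, 161, 122), (194, 161, 122), (195, 162, 123), (195, 162, 123)]
193 [(200, 169, 130), (202, 171, 133), (201, 169, 130), (203, 168, 127), (146, 119, 91), (106, 88, 68), (152, 110, 73), (200, 144, 95), (199, 160, 117), (194, 162, 125), (193, 162, 124), (191, 16
[... 656 characters left out ...]
48, 245, 240), (241, 230, 218), (192, 155, 129), (163, 110, 75), (162, 109, 75), (152, 113, 85), (143, 130, 120), (236, 231, 224), (248, 245, 240), (248, 245, 240)]
198 [(248, 244, 239), (248, 244, 239), (247, 244, 239), (247, 244, 239), (247, 244, 239), (247, 244, 239), (247, 244, 239), (247, 244, 239), (248, 244, 239), (248, 245, 239), (248, 244, 239), (247, 244, 239)]
199 [(161, 156, 149), (161, 156, 150), (161, 155, 149), (161, 156, 148), (161, 156, 148), (182, 176, 167), (190, 183, 174), (190, 183, 174), (190, 182, 174), (190, 183, 174), (190, 183, 176), (190, 184, 176)]
at [ 0.5691 -0.1162  0.1018] yaw -170.7 F [2.7 0.3 4. ] w 0.501
shift [ 0.0997  0.5142 -0.    ] turn [-0.   0.4 39.9]
```

The eye is seated: upright, cols 311–316, symmetric about 313.5. Fetching the second amber eye.

Emit:
carry_out --rows '[[[0.45,0.097,0.5135,0,0,0,39.9],[0.45,0.097,0.5135,0,0,0,39.9],[0.45,0.097,0.5135,0,0,0,39.9],[0.45,0.097,0.5135,0,0,0,39.9],[0.45,0.097,0.5135,0,0,0,39.9],[0.45,0.097,0.5135,0,0,0,39.9],[0.45,0.097,0.5135,0,0,0,39.9],[0.45,0.097,0.5135,0,0,0,39.9],[0.45,0.097,0.5135,0,0,0,39.9],[0.45,0.097,0.5135,0,0,0,39.9],[0.45,0.097,0.5135,0,0,0,39.9],[0.45,0.097,0.5135,0,0,0,39.9]]]'

```text
time: 15.1
position: [0.3974, 0.3481, 0.0957]
orientation: [0.0, 0.264, 0.964, 0.0]
force: [1.6, -0.5, -0.5]
grip_width: 0.451
gripper_force: 0.0
```

Emit:
carry_out --rows '[[[0.45,0,0,0,0,0,0],[0.45,0,0,0,0,0,0]]]'

```text
time: 15.27
position: [0.3967, 0.3489, 0.0956]
orientation: [-0.0, 0.262, 0.965, 0.0]
force: [-0.2, -1.9, -0.7]
grip_width: 0.447
gripper_force: 0.0
```

```bash
python3 -c "
from h import *
mv([.3903,.3748,.01],149.4)"
```

```text
at [0.3967 0.3489 0.0956] yaw 149.7 F [-0.2 -1.9 -0.7] w 0.447
shift [0.0185 0.0191 0.0856] turn [ 0.  -0.1  0.3]
```

Emit:
carry_out --rows '[[[0.45,0.0185,0.019,0.01,0,0,0.3],[0.45,0.0185,0.019,0.04,0,0,0.3],[0.45,0.0185,0.019,0.07,0,0,0.3],[0.45,0.0185,0.019,0.085,0,0,0.3],[0.45,0.0185,0.019,0.085,0,0,0.3],[0.45,0.0185,0.019,0.085,0,0,0.3]]]'

```text
time: 15.77
position: [0.3924, 0.3716, 0.0105]
orientation: [-0.0, 0.267, 0.964, -0.0]
force: [0.3, 1.2, 0.2]
grip_width: 0.45
gripper_force: 0.0
```

```bash
python3 -c "
from h import *
mv([.3903,.3748,-.016],149.4)"
```

```text
at [0.3924 0.3716 0.0105] yaw 149.0 F [0.3 1.2 0.2] w 0.45
shift [0.0035 0.0017 0.0265] turn [-0.  -0.  -0.4]
```

Emit:
carry_out --rows '[[[0.45,0.0035,0.002,0.005,0,0,0],[0.45,0.0035,0.002,0.014,0,0,0],[0.45,0.0035,0.002,0.022,0,0,0],[0.45,0.0035,0.002,0.0265,0,0,0],[0.45,0.0035,0.002,0.0265,0,0,0]]]'

```text
time: 16.18
position: [0.3903, 0.3755, -0.0168]
orientation: [0.0, 0.267, 0.964, -0.0]
force: [0.3, -0.0, 0.4]
grip_width: 0.451
gripper_force: 0.0
```

Emit:
carry_out --rows '[[[0.1,0,0,0,0,0,0],[0.1,0,0,0,0,0,0],[0.1,0,0,0,0,0,0],[0.1,0,0,0,0,0,0],[0.1,0,0,0,0,0,0]]]'

```text
time: 16.6
position: [0.3904, 0.3755, -0.0153]
orientation: [0.001, 0.267, 0.964, -0.0]
force: [-6.9, -9.9, 33.4]
grip_width: 0.193
gripper_force: 64.5
```

Gripped. I'll lift it and carry it toward pocket0.

Emit:
carry_out --rows '[[[0.1,0,0,-0.006,0,0,0],[0.1,0,0,-0.014,0,0,0],[0.1,0,0,-0.04,0,0,0],[0.1,0,0,-0.08,0,0,0],[0.1,0,0,-0.118,0,0,0],[0.1,0,0,-0.118,0,0,0]]]'

```text
time: 17.1
position: [0.392, 0.3783, 0.1081]
orientation: [0.002, 0.266, 0.964, 0.003]
force: [1.0, 1.0, 1.4]
grip_width: 0.189
gripper_force: 58.7
```

```bash
python3 -c "
from h import *
s,B=eye_px('side',(280,220,360,325)); print([(p.round(1),a) for p,a in B],bot.state()['gripper_force'])
mv([.5292,-.1230,.10],189.3)"
```

```text
[(array([328.1, 249.3]), np.int32(12))] 58.69041354919318
at [0.3917 0.377  0.1052] yaw 149.1 F [-0.1 -0.1 -0.6] w 0.193
shift [-0.375  -0.3582  0.0041] turn [  0.2   0.2 -40.2]
```

Emit:
carry_out --rows '[[[0.1,-0.371,-0.361,0,0,0,-40.2],[0.1,-0.371,-0.361,0,0,0,-40.2],[0.1,-0.371,-0.361,0,0,0,-40.2],[0.1,-0.371,-0.361,0,0,0,-40.2],[0.1,-0.371,-0.361,0,0,0,-40.2],[0.1,-0.371,-0.361,0,0,0,-40.2],[0.1,-0.371,-0.361,0,0,0,-40.2],[0.1,-0.371,-0.361,0,0,0,-40.2],[0.1,-0.371,-0.361,0,0,0,-40.2],[0.1,-0.371,-0.361,0,0,0,-40.2],[0.1,-0.371,-0.361,0,0,0,-40.2],[0.1,-0.371,-0.361,0,0,0,-40.2]]]'

```text
time: 18.15
position: [0.5124, -0.088, 0.1012]
orientation: [-0.0, -0.081, 0.997, 0.0]
force: [1.9, -0.0, -0.1]
grip_width: 0.186
gripper_force: 58.7
```

Emit:
carry_out --rows '[[[0.1,0,0,0,0,0,0],[0.1,0,0,0,0,0,0]]]'

```text
time: 18.32
position: [0.5125, -0.0879, 0.1008]
orientation: [-0.0, -0.079, 0.997, 0.0]
force: [0.9, 1.1, -0.2]
grip_width: 0.186
gripper_force: 58.8
```

```bash
python3 -c "
from h import *
mv([.5241,-.1235,.03],189.3)"
```

```text
at [ 0.5125 -0.0879  0.1008] yaw -171.0 F [ 0.9  1.1 -0.2] w 0.186
shift [-0.0059 -0.037   0.0708] turn [ 0.  -0.1 -0.3]
```

Emit:
carry_out --rows '[[[0.1,-0.006,-0.037,0.01,0,0,-0.3],[0.1,-0.006,-0.037,0.04,0,0,-0.3],[0.1,-0.006,-0.037,0.07,0,0,-0.3],[0.1,-0.006,-0.037,0.071,0,0,-0.3],[0.1,-0.006,-0.037,0.071,0,0,-0.3],[0.1,-0.006,-0.037,0.071,0,0,-0.3]]]'

```text
time: 18.82
position: [0.5251, -0.12, 0.0319]
orientation: [0.0, -0.084, 0.996, 0.0]
force: [0.6, -0.1, 0.6]
grip_width: 0.188
gripper_force: 58.8
```

```bash
python3 -c "
from h import *
mv([.5241,-.1235,.0],189.3)
s=snapshot('side');im=s['color']
p=bot.state()['position']
print(proj(s,[[.5251,-.1211,p[2]+.0365],[.5251,-.1211,.0145]]))
for r in range(174,188): print(r,[tuple(int(v) for v in im[r,c]) for c in range(317,333,1)])
"
```

```text
at [ 0.5251 -0.12    0.0319] yaw -170.3 F [ 0.6 -0.1  0.6] w 0.188
shift [ 0.0016 -0.0033  0.0319] turn [0.  0.  0.4]
[[324.53184718 179.32457628]
 [324.8214272  194.76531602]]
174 [(45, 40, 35), (59, 50, 41), (93, 80, 64), (110, 96, 81), (111, 103, 97), (70, 67, 66), (46, 44, 45), (56, 55, 54), (44, 43, 43), (73, 70, 68), (101, 97, 92), (193, 155, 119), (219, 172, 126), (219, 171, 124), (217, 171, 123), (216, 170, 123)]
175 [(98, 83, 64), (104, 89, 71), (215, 197, 173), (233, 222, 198), (166, 155, 140), (69, 66, 66), (35, 34, 37), (35, 34, 35), (34, 34, 36), (74, 70, 68), (105, 101, 96), (189, 153, 120), (215, 170, 126), (218, 171, 124), (217, 171, 123), (217, 170, 123)]
176 [(193, 161, 122), (235, 222, 197), (244, 234, 218), (244, 234, 218), (176, 164, 149), (69, 67, 65), (36, 35, 37), (36, 35, 38), (35, 33, 36), (73, 70, 68), (107, 103, 98), (86, 79, 72), (184, 147, 109), (213, 168, 122), (215, 169, 123), (215, 168, 121)]
177 [(191, 170, 145), (221, 204, 183), (229, 218, 193), (230, 219, 195), (164, 153, 139), (68, 66, 65), (36, 35, 37), (34, 33, 35), (36, 35, 38), (74, 71, 69), (
[... 2102 characters left out ...]
165, 127), (198, 166, 127), (199, 166, 126), (201, 168, 128), (201, 169, 129), (201, 168, 127), (199, 166, 127), (197, 165, 126), (197, 166, 126)]
186 [(200, 168, 127), (200, 168, 128), (201, 168, 128), (201, 168, 127), (200, 167, 126), (200, 166, 126), (200, 167, 127), (200, 167, 127), (202, 170, 129), (202, 170, 130), (202, 168, 129), (203, 170, 130), (203, 169, 128), (203, 168, 128), (203, 169, 128), (201, 169, 127)]
187 [(201, 168, 128), (200, 168, 128), (201, 168, 127), (200, 168, 127), (200, 167, 127), (200, 166, 127), (201, 167, 128), (201, 167, 127), (203, 170, 129), (204, 173, 131), (206, 174, 132), (207, 174, 133), (206, 174, 133), (206, 174, 132), (206, 172, 131), (205, 171, 131)]
```

The eye is hidden within the pads and aligned to pocket0. Lowering.

Emit:
carry_out --rows '[[[0.1,0.0016,-0.003,0.015,0,0,0.3],[0.1,0.0016,-0.003,0.03,0,0,0.3],[0.1,0.0016,-0.003,0.04,0,0,0.3],[0.1,0.0016,-0.003,0.045,0,0,0.3],[0.1,0.0016,-0.003,0.047,0,0,0.3],[0.1,0.0016,-0.003,0.047,0,0,0.3]]]'

```text
time: 19.37
position: [0.5234, -0.1241, -0.0168]
orientation: [-0.0, -0.081, 0.997, 0.0]
force: [0.3, -0.1, 0.2]
grip_width: 0.183
gripper_force: 58.8
```

Emit:
carry_out --rows '[[[0.1,0,0,0.001,0,0,0],[0.1,0,0,0.002,0,0,0],[0.1,0,0,0.003,0,0,0],[0.1,0,0,0.004,0,0,0],[0.1,0,0,0.004,0,0,0]]]'

```text
time: 19.78
position: [0.5235, -0.1244, -0.0204]
orientation: [0.0, -0.081, 0.997, 0.0]
force: [0.3, 0.8, 0.4]
grip_width: 0.184
gripper_force: 58.8
```

Emit:
carry_out --rows '[[[0.1,0,0,0.001,0,0,0],[0.1,0,0,0.002,0,0,0],[0.1,0,0,0.003,0,0,0],[0.1,0,0,0.003,0,0,0]]]'

```text
time: 20.12
position: [0.5235, -0.1244, -0.0232]
orientation: [-0.0, -0.081, 0.997, -0.0]
force: [-1.9, 0.9, 6.6]
grip_width: 0.19
gripper_force: 62.3
```

Seated. Releasing, then checking and moving over the grip.

Emit:
carry_out --rows '[[[0.1,0,0,-0.001,0,0,0],[0.45,0,0,-0.001,0,0,0],[0.45,0,0,-0.001,0,0,0],[0.45,0,0,-0.001,0,0,0],[0.45,0,0,-0.012,0,0,0],[0.45,0,0,-0.035,0,0,0],[0.45,0,0,-0.07,0,0,0],[0.45,0.04,0,-0.07,0,0,0],[0.45,0.079,0.001,-0.07,0,0,0],[0.45,0.079,0.001,-0.07,0,0,0],[0.45,0.079,0.001,-0.07,0,0,0]]]'

```text
time: 21.03
position: [0.4437, -0.1372, 0.0473]
orientation: [-0.0, -0.08, 0.997, -0.001]
force: [0.5, -0.7, 0.2]
grip_width: 0.447
gripper_force: 0.0
```

```bash
python3 -c "
from h import *
mv([.445,-.136,-.0205],189.3)
for n,b in(('side',(290,180,350,215)),('top',(335,180,385,222))):
  s=snapshot(n);im=s['color'].astype(int);x0,y0,x1,y1=b;c=im[y0:y1,x0:x1]
  m=((c[...,0]-c[...,2]>85)&(c[...,1]-c[...,2]<75)).astype(np.uint8)
  k,_,st,ce=cv2.connectedComponentsWithStats(m)
  print(n,[(ce[i]+[x0,y0],st[i]) for i in range(1,k) if st[i,4]>3])
  print(proj(s,[[.5626,-.115,.0145],[.5251,-.1211,.0145]]))
"
```

```text
at [ 0.4437 -0.1372  0.0473] yaw -170.8 F [ 0.5 -0.7  0.2] w 0.447
shift [-0.0015  0.0011  0.0678] turn [-0.1 -0.1 -0.1]
side [(array([345.42857143, 192.07142857]), array([53, 10,  7,  8, 28], dtype=int32)), (array([313.6875, 195.    ]), array([21, 13,  6,  5, 16], dtype=int32)), (array([325.3125, 195.4375]), array([33, 13,  6,  5, 16], dtype=int32)), (array([298.64705882, 210.29411765]), array([ 5, 28,  9,  5, 34], dtype=int32))]
[[313.2135214  194.48243085]
 [324.8214272  194.76531602]]
top [(array([354.57894737, 194.31578947]), array([17, 12,  6,  6, 19], dtype=int32)), (array([356.66666667, 205.5       ]), array([19, 23,  6,  6, 18], dtype=int32))]
[[353.91380506 194.81938268]
 [355.73168731 205.92692892]]
```

Both eyes look identical and seated: side (313.7,195.0) and (325.3,195.4), top consistent. Gripping the tray.

Emit:
carry_out --rows '[[[0.45,-0.001,0.001,0.03,0,0,0],[0.45,-0.001,0.001,0.055,0,0,0],[0.45,-0.001,0.001,0.063,0,0,0],[0.45,-0.001,0.001,0.067,0,0,0],[0.45,-0.001,0.001,0.067,0,0,0]]]'

```text
time: 21.55
position: [0.4467, -0.1344, -0.0204]
orientation: [-0.0, -0.081, 0.997, 0.0]
force: [-0.0, -0.8, -0.0]
grip_width: 0.444
gripper_force: 0.0
```

Emit:
carry_out --rows '[[[0.05,0,0,0,0,0,0],[0.05,0,0,0,0,0,0],[0.05,0,0,0,0,0,0],[0.05,0,0,0,0,0,0],[0.05,0,0,0,0,0,0],[0.05,0,0,0,0,0,0]]]'

```text
time: 22.05
position: [0.447, -0.1352, -0.0192]
orientation: [0.001, -0.081, 0.997, -0.0]
force: [-0.8, 1.8, 7.4]
grip_width: 0.178
gripper_force: 58.8
```

Emit:
carry_out --rows '[[[0.05,0,0,-0.005,0,0,0],[0.05,0,0,-0.015,0,0,0],[0.05,0,0,-0.03,0,0,0],[0.05,0,0,-0.045,0,0,0],[0.05,0,0,-0.06,0,0,0],[0.05,0,0,-0.06,0,0,0],[0.05,0,0,-0.06,0,0,0]]]'

```text
time: 22.63
position: [0.4466, -0.1356, 0.0406]
orientation: [0.001, -0.081, 0.997, -0.001]
force: [0.2, -0.6, -2.1]
grip_width: 0.172
gripper_force: 58.6
```

```bash
cat >> h.py <<'E'
def eyes(n,b):
    s=snapshot(n);x0,y0,x1,y1=b;c=s["color"][y0:y1,x0:x1].astype(int)
    m=((c[...,0]-c[...,2]>85)&(c[...,1]-c[...,2]<75)).astype(np.uint8)
    k,_,st,ce=cv2.connectedComponentsWithStats(m)
    return s,[((ce[i]+[x0,y0]).round(1).tolist(),int(st[i,4])) for i in range(1,k) if st[i,4]>3]
E
python3 -c "
from h import *
mv([.430,-.282,.041],149.5)
for n,b in(('side',(290,150,350,200)),('top',(335,170,385,225))):
  s,B=eyes(n,b); print(n,B,proj(s,[[.5626,-.115,.0745],[.5251,-.1211,.0745]]).round(1).tolist())
"
```

```text
at [ 0.4466 -0.1356  0.0406] yaw -170.8 F [ 0.2 -0.6 -2.1] w 0.172
shift [ 0.0398 -0.1418 -0.0002] turn [-0.1  0.1 39.7]
side [([291.0, 167.8], 6), ([309.0, 167.5], 16), ([330.6, 174.7], 13), ([337.5, 174.0], 8), ([344.4, 175.2], 16), ([313.2, 177.7], 16), ([325.4, 178.3], 17)] [[312.6, 177.4], [324.5, 177.6]]
top [([356.2, 192.6], 20), ([358.6, 204.5], 20)] [[355.3, 192.7], [357.2, 204.3]]
```

The tray is lifted level with both eyes. Going to the pre-insert pose.

Emit:
carry_out --rows '[[[0.05,0.007,-0.024,0,0,0,6],[0.05,0.013,-0.047,0,0,0,12],[0.05,0.02,-0.071,0,0,0,18],[0.05,0.026,-0.095,0,0,0,24],[0.05,0.033,-0.118,0,0,0,30],[0.05,0.04,-0.142,0,0,0,35],[0.05,0.04,-0.142,0,0,0,39.7],[0.05,0.04,-0.142,0,0,0,39.7],[0.05,0.04,-0.142,0,0,0,39.7],[0.05,0.04,-0.142,0,0,0,39.7]]]'

```text
time: 23.57
position: [0.4297, -0.2805, 0.0393]
orientation: [-0.0, 0.26, 0.966, 0.0]
force: [1.2, -0.1, -1.6]
grip_width: 0.17
gripper_force: 58.8
```

```bash
python3 -c "
from h import *
mv([.430,-.282,.041],149.5)
for n,b in(('side',(300,145,365,190)),('top',(370,170,440,225))):
  s,B=eyes(n,b); print(n,B)
t=snapshot('top');s=snapshot('side')
a=cv2.resize(cv2.getRectSubPix(s['color'],(66,66),(335,165)),(396,396),interpolation=cv2.INTER_CUBIC)
b=cv2.resize(cv2.getRectSubPix(t['color'],(66,66),(425,190)),(396,396),interpolation=cv2.INTER_CUBIC)
cv2.imwrite('pics/w1.png',np.hstack([a,b])[:,:,::-1])
cv2.imwrite('pics/w1t.png',t['color'][:,:,::-1]);cv2.imwrite('pics/w1s.png',s['color'][:,:,::-1])"
```

```text
at [ 0.4297 -0.2805  0.0393] yaw 149.8 F [ 1.2 -0.1 -1.6] w 0.17
shift [-0.001  -0.0011 -0.0017] turn [ 0.  -0.   0.3]
side [([338.3, 156.8], 11), ([344.7, 159.0], 6), ([309.0, 167.5], 16), ([333.6, 174.4], 32)]
top [([412.0, 175.1], 119), ([409.8, 200.9], 149), ([425.7, 202.8], 21)]
```

View pics/w1.png

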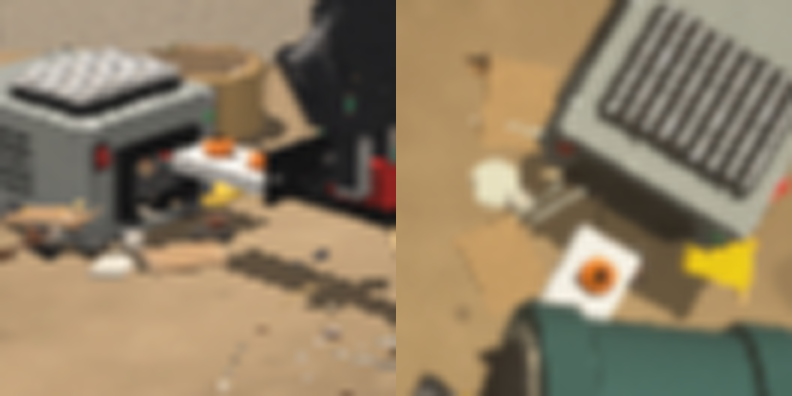

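The tray is in front of the window: side shows eyes at panel (218,147) and (258,160), level with the dark opening; top shows the tongue tip about 20 mm before the lamp's front, eye at px (425.7,202.8). I'll refine lamp and tongue poses with an edge fit.

```bash
cat > fit.py <<'E'
from h import *
def place(p,M): c,n=np.cos(p[2]),np.sin(p[2]); return np.c_[p[0]+c*M[:,0]-n*M[:,1],p[1]+n*M[:,0]+c*M[:,1],M[:,2]]
def icp(p0,model,prior,sig,cams,edges,sgn,it=12,rng=3.):
    "edges: (cam, i, j); model(p)->points; sgn: +1/-1 wanted gradient sign or 0"
    p=np.array(p0,float); off=np.arange(-rng,rng+.01,.1)
    for k in range(it):
        obs=[]
        for (c,i,j),sg in zip(edges,sgn):
            s,g=cams[c]; P=proj(s,model(p)[[i,j]]); d=P[1]-P[0]; L=np.hypot(*d); n=np.array([-d[1],d[0]])/L
            for a in np.linspace(.12,.88,max(4,int(L))):
                q=P[0]+a*d+off[:,None]*n
                v=cv2.remap(g,q[:,0].astype(np.float32)[None],q[:,1].astype(np.float32)[None],cv2.INTER_LINEAR)[0]
                e=np.gradient(v); e=e*sg if sg else abs(e)
                if e.max()>.8: m=e.argmax(); obs.append((c,i,j,a,n,(P[0]+a*d+off[m]*n)))
        def f(p):
            W=model(p); r=[]
            pr={c:proj(cams[c][0],W) for c in cams}
            for c,i,j,a,n,t in obs: r.append(((1-a)*pr[c][i]+a*pr[c][j]-t)@n)
            return np.r_[r,(p-prior)/sig]
        R_=least_squares(f,p,loss="soft_l1",f_scale=.4); p=R_.x
        rng_=max(1.2,rng-.3*k); off=np.arange(-rng_,rng_+.01,.1)
    r=np.array(f(p)[:len(obs)]); print("n",len(obs),"med|r|",np.median(abs(r)).round(2))
    for e in edges: print(e,np.mean([x for x,o in zip(r,obs) if o[:3]==e]).round(2) if any(o[:3]==e for o in obs) else None,end="; ")
    print(); return p
def load(f,n):
    s=snapshot(n); g=cv2.cvtColor(cv2.imread(f),cv2.COLOR_BGR2GRAY).astype(np.float32); return s,cv2.GaussianBlur(g,(0,0),.6)
E
python3 - <<'E'
from fit import *
cams={"t":load("pics/top0.png","top"),"s":load("pics/side0.png","side")}
def lamp(p):
    x,y,a,h,df,w,ft=p
    M=np.array([[.148,.058,h],[.148,-.058,h],[df,-.058,h],[df,.058,h],[df,.058,.02],[df,-.058,.02],[.148,.058,.02],[0,w,ft],[0,-w,ft],[0,w,.03],[0,-w,.03]]); return place(p,M)
E=[("t",0,1),("t",1,2),("t",2,3),("t",3,0),("s",2,3),("s",3,0),("s",3,4),("s",7,8),("s",7,9)]
for h0 in(.085,.092):
    p=icp([.5716,-.3642,-.5327,h0,.0108,.0372,.0666],lamp,np.array([.57,-.364,-.53,.09,.009,.037,.068]),np.array([1,1,1,.02,.01,.02,.02]),cams,E,[0]*9)
    print("lamp",p.round(4),np.degrees(p[2]).round(2))
cams={"t":load("pics/w1t.png","top")}
M=np.array([[.045,.018,.07],[.086,.018,.07],[.086,-.018,.07],[.045,-.018,.07]])
q=bot.state()["position"]; ya=np.radians(-30.2)
g0=q[:2]+.054*np.array([np.cos(ya),np.sin(ya)])
T=icp([*g0,ya],lambda p:place(p,M),np.array([*g0,ya]),np.array([.02,.02,.05]),cams,[("t",0,1),("t",1,2),("t",2,3)],[0]*3)
print("tray",T.round(4),np.degrees(T[2]).round(2),"tcp-pred",g0.round(4))
d=T[:2]-p[:2]; c,n=np.cos(p[2]),np.sin(p[2]); print("tray in lamp x,y",(d@[c,n]).round(4),(d@[-n,c]).round(4),"dyaw",np.degrees(T[2]-p[2]).round(2))
e=ray(cams["t"][0],(425.7,202.8),.0745)[:2]-p[:2];print("eye1 in lamp",e@[c,n],e@[-n,c])
E
```

```text
n 243 med|r| 0.2
('t', 0, 1) 0.02; ('t', 1, 2) -0.12; ('t', 2, 3) -0.03; ('t', 3, 0) -0.11; ('s', 2, 3) -0.13; ('s', 3, 0) 0.39; ('s', 3, 4) 0.5; ('s', 7, 8) -0.0; ('s', 7, 9) -0.11; 
lamp [ 0.5713 -0.3621 -0.5288  0.0895  0.0083  0.0393  0.069 ] -30.3
n 244 med|r| 0.19
('t', 0, 1) 0.0; ('t', 1, 2) -0.12; ('t', 2, 3) -0.04; ('t', 3, 0) -0.09; ('s', 2, 3) -0.1; ('s', 3, 0) 0.46; ('s', 3, 4) 0.52; ('s', 7, 8) -0.0; ('s', 7, 9) -0.18; 
lamp [ 0.5708 -0.362  -0.5273  0.0898  0.0085  0.0405  0.0694] -30.21
n 35 med|r| 0.2
('t', 0, 1) 0.14; ('t', 1, 2) -0.0; ('t', 2, 3) 0.12; 
tray [ 0.4755 -0.3069 -0.5235] -30.0 tcp-pred [ 0.4763 -0.3086]
tray in lamp x,y -0.1101 -0.0004 dyaw 0.22
eye1 in lamp -0.044817857027029014 -0.0011380433176425891
```

The edge fit is good: the tray is at lamp x=-110, y=-0.5 to -1 mm, yaw +0.2°. Lowering to sill height.

Emit:
carry_out --rows '[[[0.05,0,0.0007,0.01,0,0,0],[0.05,0,0.0007,0.02,0,0,0],[0.05,0,0.0007,0.0265,0,0,0],[0.05,0,0.0007,0.0265,0,0,0],[0.05,0,0.0007,0.0265,0,0,0]]]'

```text
time: 24.33
position: [0.4297, -0.2806, 0.0124]
orientation: [-0.001, 0.262, 0.965, 0.0]
force: [-0.6, -0.2, -1.1]
grip_width: 0.172
gripper_force: 58.9
```

```bash
cat > chk.py <<'E'
from fit import *
L=np.array([.5710,-.3620,-.528])
def chk(z,back=.045):
    mv(np.r_[bot.state()["position"]],149.75)
    st=bot.state(); t=snapshot("top"); s=snapshot("side")
    cv2.imwrite("pics/ct.png",t["color"][:,:,::-1]); cams={"t":load("pics/ct.png","top")}
    q=st["orientation"];A=R.from_quat([q[1],q[2],q[3],q[0]]).as_matrix(); ya=np.arctan2(-A[1,0],-A[0,0])
    g=st["position"][:2]+.054*np.array([np.cos(ya),np.sin(ya)])
    M=np.array([[back,.018,z+.01],[.086,.018,z+.01],[.086,-.018,z+.01],[back,-.018,z+.01]])
    T=icp([*g,ya],lambda p:place(p,M),np.array([*g,ya]),np.array([.02,.02,.05]),cams,[("t",0,1),("t",1,2),("t",2,3)],[0]*3)
    d=T[:2]-L[:2]; c,n=np.cos(L[2]),np.sin(L[2]); print("lamp x,y mm",1e3*(d@[c,n]).round(4),1e3*(d@[-n,c]).round(4),"dyaw",np.degrees(T[2]-L[2]).round(2))
    B=eyes("side",(300,145,365,195))[1]; print(B)
    for k in(.064,.026): print("pred side eye",proj(s,np.r_[place(T,np.array([[k,0,z+.0145]]))[0]]).round(1))
E
python3 -c "
from chk import *
chk(.032)"
```

```text
at [ 0.4297 -0.2806  0.0124] yaw 149.6 F [-0.6 -0.2 -1.1] w 0.172
shift [0. 0. 0.] turn [ 0.  -0.1 -0.2]
n 35 med|r| 0.13
('t', 0, 1) 0.14; ('t', 1, 2) -0.0; ('t', 2, 3) 0.1; 
lamp x,y mm -110.0 -1.5 dyaw 0.46
[([338.2, 163.0], 10), ([345.0, 165.5], 6), ([309.0, 167.5], 16), ([333.5, 174.5], 33)]
pred side eye [[338.1 162.6]]
pred side eye [[345.7 165. ]]
```

Emit:
carry_out --rows '[[[0.05,-0.005,0.0013,0,0,0,0],[0.05,-0.01,0.0013,0,0,0,0],[0.05,-0.015,0.0013,0,0,0,0],[0.05,-0.02,0.0013,0,0,0,0],[0.05,-0.024,0.0013,0,0,0,0],[0.05,-0.024,0.0013,0,0,0,0]]]'

```text
time: 25.03
position: [0.4521, -0.2925, 0.0131]
orientation: [0.0, 0.262, 0.965, 0.0]
force: [-0.7, 0.3, -0.8]
grip_width: 0.171
gripper_force: 58.9
```

```bash
python3 -c "
from chk import *
chk(.032,.05)
p=bot.state()['position'][:2]-L[:2];c,n=np.cos(L[2]),np.sin(L[2]);print('tcp in lamp',p@[c,n],p@[-n,c])"
```

```text
at [ 0.4521 -0.2925  0.0131] yaw 149.6 F [-0.7  0.3 -0.8] w 0.171
shift [0. 0. 0.] turn [ 0.   0.  -0.2]
n 31 med|r| 0.22
('t', 0, 1) 0.1; ('t', 1, 2) -0.01; ('t', 2, 3) 0.14; 
lamp x,y mm -84.7 1.7 dyaw -0.96
[([333.2, 162.0], 12), ([339.8, 164.2], 6), ([361.1, 168.5], 26), ([309.0, 167.5], 16), ([333.3, 174.4], 34)]
pred side eye [[332.9 161.2]]
pred side eye [[340.2 163.6]]
tcp in lamp -0.13893860127966387 0.00012541853840589468
```

Emit:
carry_out --rows '[[[0.05,-0.004,0,0,0,0,0],[0.05,-0.008,0,0,0,0,0],[0.05,-0.012,0,0,0,0,0],[0.05,-0.015,0,0,0,0,0],[0.05,-0.015,0,0,0,0,0]]]'

```text
time: 25.65
position: [0.4649, -0.3, 0.0131]
orientation: [0.0, 0.262, 0.965, 0.0]
force: [-0.9, 1.7, -2.8]
grip_width: 0.171
gripper_force: 58.9
```

Emit:
carry_out --rows '[[[0.05,-0.005,0,0,0,0,0],[0.05,-0.01,0,0,0,0,0],[0.05,-0.015,0,0,0,0,0],[0.05,-0.02,0,0,0,0,0],[0.05,-0.02,0,0,0,0,0]]]'

```text
time: 26.07
position: [0.4824, -0.3103, 0.0131]
orientation: [0.0, 0.263, 0.965, 0.0]
force: [0.2, 0.4, -1.5]
grip_width: 0.171
gripper_force: 58.9
```

```bash
python3 -c "
from chk import *
p=bot.state()['position'][:2]-L[:2];c,n=np.cos(L[2]),np.sin(L[2]);print('tcp in lamp',p@[c,n],p@[-n,c])
mv([*bot.state()['position']],149.75);print(eyes('side',(300,145,365,195))[1]);s=snapshot('side')
for k in(.064,.026):print(proj(s,np.r_[place(np.array([*(bot.state()['position'][:2]+.0545*np.array([c,n])),L[2]]),np.array([[k,0,.0465]]))[0]]))"
```

```text
tcp in lamp -0.10257557356182168 7.682444824865072e-05
at [ 0.4824 -0.3103  0.0131] yaw 149.6 F [ 0.2  0.4 -1.5] w 0.171
shift [0. 0. 0.] turn [ 0.   0.  -0.2]
[([327.4, 159.8], 10), ([332.4, 161.8], 5), ([353.2, 165.5], 25), ([309.0, 167.5], 16), ([333.5, 174.5], 34)]
[[326.23498062 159.04694804]]
[[333.42142092 161.31361095]]
```

Emit:
carry_out --rows '[[[0.05,-0.005,0,0,0,0,0],[0.05,-0.01,0,0,0,0,0],[0.05,-0.015,0,0,0,0,0],[0.05,-0.02,0,0,0,0,0],[0.05,-0.025,0,0,0,0,0],[0.05,-0.03,0,0,0,0,0],[0.05,-0.033,0,0,0,0,0],[0.05,-0.033,0,0,0,0,0]]]'

```text
time: 26.83
position: [0.5105, -0.3267, 0.013]
orientation: [0.0, 0.262, 0.965, 0.0]
force: [-0.1, 0.3, -1.4]
grip_width: 0.169
gripper_force: 58.8
```

Emit:
carry_out --rows '[[[0.05,-0.004,0,0,0,0,0],[0.05,-0.008,0,0,0,0,0],[0.05,-0.011,0,0,0,0,0],[0.05,-0.011,0,0,0,0,0]]]'

```text
time: 27.17
position: [0.5198, -0.3323, 0.0131]
orientation: [-0.0, 0.262, 0.965, 0.0]
force: [-0.1, 0.1, -1.6]
grip_width: 0.167
gripper_force: 58.8
```

Emit:
carry_out --rows '[[[0.05,-0.002,0,0,0,0,0],[0.05,-0.004,0,0,0,0,0],[0.05,-0.004,0,0,0,0,0]]]'

```text
time: 27.42
position: [0.5228, -0.334, 0.013]
orientation: [-0.0, 0.262, 0.965, 0.0]
force: [-3.1, 1.8, -1.1]
grip_width: 0.172
gripper_force: 58.9
```

Emit:
carry_out --rows '[[[0.05,-0.001,0,0,0,0,0],[0.05,-0.002,0,0,0,0,0],[0.05,-0.003,0,0,0,0,0],[0.05,-0.003,0,0,0,0,0]]]'

```text
time: 27.75
position: [0.5255, -0.3356, 0.013]
orientation: [-0.0, 0.262, 0.965, 0.0]
force: [-3.9, 3.7, -1.7]
grip_width: 0.173
gripper_force: 58.9
```

Emit:
carry_out --rows '[[[0.05,-0.001,0,0,0,0,0],[0.05,-0.002,0,0,0,0,0],[0.05,-0.002,0,0,0,0,0],[0.05,-0.002,0,0,0,0,0]]]'

```text
time: 28.08
position: [0.5268, -0.3364, 0.0129]
orientation: [-0.001, 0.262, 0.965, 0.0]
force: [-6.2, 4.5, -1.0]
grip_width: 0.175
gripper_force: 59.0
```

Emit:
carry_out --rows '[[[0.05,-0.001,0,0,0,0,0],[0.05,-0.002,0,0,0,0,0],[0.05,-0.002,0,0,0,0,0],[0.05,-0.002,0,0,0,0,0]]]'

```text
time: 28.42
position: [0.5268, -0.3363, 0.0123]
orientation: [-0.003, 0.262, 0.965, 0.0]
force: [-15.9, 11.1, 4.2]
grip_width: 0.17
gripper_force: 59.8
```

```bash
python3 -c "
from chk import *
mv([*bot.state()['position']],149.75)
p=bot.state()['position'][:2]-L[:2];c,n=np.cos(L[2]),np.sin(L[2]);print('tcp in lamp',p@[c,n],p@[-n,c],'axial F',bot.state()['force'][:2]@[c,n])
s=snapshot('side');print(eyes('side',(300,135,365,195))[1])"
```

```text
at [ 0.5268 -0.3363  0.0123] yaw 149.6 F [-15.9  11.1   4.2] w 0.17
shift [0. 0. 0.] turn [-0.  -0.3 -0.2]
tcp in lamp -0.05112786468404637 -6.044428956622492e-05 axial F -19.310534783523778
[([342.5, 162.5], 22), ([309.0, 167.5], 16), ([333.6, 174.4], 32)]
```

The force jumped to 19 N with no further motion, so the plate is on the frame. Settling, then handing in.

Emit:
carry_out --rows '[[[0.05,0,0,0,0,0,0],[0.05,0,0,0,0,0,0],[0.05,0,0,0,0,0,0],[0.05,0,0,0,0,0,0]]]'

```text
time: 28.85
position: [0.5269, -0.3363, 0.0123]
orientation: [-0.002, 0.262, 0.965, 0.0]
force: [-16.5, 11.5, 4.2]
grip_width: 0.17
gripper_force: 59.8
```

```bash
python3 -c "
from workcell import bot
s=bot.state();print(s['position'],s['force'],s['gripper_force']);print(bot.finish_job())"
```

```text
[ 0.52687583 -0.336256    0.01231166] [-16.53700256  11.50243039   4.17542975] 59.7906231880188
the job is handed in; nothing more can be done
None
```

I handed the job in at about 29 s with the tray held level against the window frame (about 20 N back on the wrist). Both amber eyes looked seated before the tray went in, the black eye was never gripped, and no verdict came back.

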